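# Set up the sample illuminator with its lamp lid at 45 degrees

## Robot

A 7-joint arm with a two-finger parallel gripper is mounted at the origin on the work surface. World frame = base frame: x ahead of the robot, y to its left, z up, the work surface at z = 0. Lengths are in mm, angles in rad, forces in N, time in s.
With the tool pointing down it reaches from about 400 to 875 mm from the base axis. Payload 4.4 kg.
Tool frame: the origin (TCP) lies between the finger pads; the fingertips stand 11 mm ahead of it and the grasp point (between the pads) lies 8 mm behind it; y points along the fingers, x is the direction in which the jaws open and shut, and the axes are right-handed (so a half turn about y gives the same grasp; the last joint's range is limited). The gripper opens to 85 mm and grips with 20 to 120 N. Pads are 22 mm wide; open, the fingers measure 114 mm over their backs; the gripper's body (76 mm by 85 mm) begins 54 mm behind the grasp point. The pads swing forward as they close: fully open they stand 13 mm farther back than shut.
Start: joints at [-1.351, 0.628, 0.038, 1.517, -0.027, 0.996, -0.02], TCP at [183.227, 623.655, 242.313] pointing down, gripper open.
Joint ranges: [-3.06, 3.06], [-0.37, 2.12], [-1.25, 1.32], [0.18, 2.47], [-1.1, 4.24], [0.23, 1.98], [-2.94, 2.94]. Speed limits (rad/s): [2.57, 2.57, 3.14, 3.14, 3.14, 3.14, 3.14].

## Interface

Orientations are given as [roll, pitch, yaw] about the fixed x, y, z axes, in that order (R = Rz(yaw) Ry(pitch) Rx(roll)).
In Python, from cell import * gives the robot as it stands.
- The arm moves only by the shell command python3 -m jog 'ROWS'. ROWS is JSON, a list of rows, each an object of numbers: "x", "y", "z": the shift along the tool's x, y, z in mm; "ax", "ay", "az": the turn, a rotation vector about the tool's x, y, z in rad; "grip": the finger opening in mm, from 0 to 85.4. In form: [{"x": .., "y": .., "z": .., "ax": .., "ay": .., "az": .., "grip": ..}, ...]. A call has 1 to 5 rows; each row is the pose to reach, as a shift and turn from the pose commanded when the call began, along the tool's axes at that moment; what a row does not reach only later rows make up. A row lasts 1/10 s, in which the tool goes at most 50 mm and 8.59 degrees, less where a joint would pass 70% of its speed; a pose out of reach is approached as far as the arm can. A call with a gripper value outside its range is refused whole. The fingers move at their own pace and stop on an object; the grip force is fixed at half the most. Time passes only in rows, so rows that repeat a pose let the fingers close. It gives the time, the measured TCP pose, the force and the opening at its end, in the units of the state.
- read_state(): the state, without advancing time (a new reading comes with each control period).
- get_image(name): name is "side" or "top"; returns a dict with "color" (384x512x3 uint8, red, green, blue), "vfov" (degrees; the focal length in pixels is half the picture's height over the tangent of half this angle, whatever the lens; pixels are square), "cx", "cy" (the principal point, pixels), "k1" (the pictures are not rectified: a ray, as slopes to the right and down, at radius r is drawn at 1 + k1 r^2 times it, then the intrinsics apply), "camera_from_world" (4x4, takes a point from world to camera coordinates). Camera axes: x right, y down, z forward; pixel columns grow to the right and rows downward; lengths in mm; the calibration is good to about 2 mm. A picture is of the moment at which its call begins. There is no depth.
- finish_job(): hands the job in, once; it reports no verdict.
The state is a dict: "clock": time; "qpos": joint angles; "qd": joint speeds; "tau": joint torques, N m; "eef_pos": TCP position; "tool_rot": TCP orientation; "force": force on the tool from outside, world axes, zero at the start; "torque": the same for the moment, N m; "width": finger opening in mm.
Only numpy, scipy, OpenCV 4.12 (cv2) and the standard library are available. Lean on these libraries where they do the work, as an engineer would, in place of code of your own. Each camera call takes 0.05 s, during which the arm holds its last target.

## Task

Get the sample illuminator ready for the lesson: first raise its stiff lamp lid to the red 45 degree mark on the side scale (it stays where it is left) and let go of it. Then, with the lid left at that angle, set the white tile down gently and squarely on the marked square of the stage under the lid, and after that the amber tile squarely on top of it, edges flush. Leave the green tile and everything else on the table where they are.

Things in the scene. Friction and masses are not known exactly. Their poses are not given: they have to be found in the camera images.
- illuminator: low white base fixed to the table, 190 deep (its x -60 to +130) x 210 wide (y), top 45 above the table. Origin on the table straight below the stage centre; +x points from the open front (robot side) to the hinge at the back, +y to its left, z up. An aluminium quadrant scale with a red 45 degree mark stands on its left edge (y = +98; radius 105 about the hinge, up to 90 above it)
- stage (a point): centre of the grey stage's flat surface, 45 above the table; a black printed outline, 64 square, lies around it, parallel to the illuminator's x and y. Axes as the illuminator's. The stage is flat and free for 80 to either side
- lid_hinge (a point): middle of the hinge line, 100 behind the stage centre (+x of the illuminator) and 58 above the table; the line runs along the illuminator's y
- lid (a joint): opening angle, rad: 0 flat over the stage, grows as the front edge rises, 0.785 at the 45 degree mark, stop at 0.96. Stiff: holds any angle, moves at some 4 N on the tab. Blue frame with clear pane, 170 from hinge to front edge, 160 wide, 12 thick, mid-plane through the hinge line. At 45 degrees it overhangs the stage: the gripper must lean back 35 to 45 degrees, fingers towards the hinge
- lid_tab (a point): grip point of the lid's black tab: a bar 14 wide (along the illuminator's y), 12 thick, that stands out 34 in front of the middle of the lid's front edge; the point is 21 out from the edge, 191 from the hinge line, in mid-thickness. Moves with the lid; 58 above the table when closed, nothing below it
- white_tile: white ceramic tile, 60 x 60 x 14 thick, lying flat; origin at the centre of its underside, x and y along its edges, z up
- amber_tile: amber (orange) tile of the same size, 60 x 60 x 14; origin at the centre of its underside, x and y along its edges, z up
- green_tile: spare green tile, 60 x 60 x 14, looks like the other two but for its colour; not needed; origin at the centre of its underside
- weight: brass weight with a stem and small head, 50 diameter, 58 high; bystander; origin under its centre
- jar: clear jar with a red cap, 60 diameter, 85 high; bystander; origin under its centre
- screwdriver: screwdriver lying on the table; bystander
- carton: cardboard box 110 x 160 x 70 high; bystander; origin under its centre
- multimeter: yellow hand meter, 150 x 80 x 45 high, lying on its back; bystander; origin under its centre
Not all that is in view belongs to the job. There is more than one size of the white_tile; the job needs the smallest.

How it is judged (in metres and radians):
On the way, in this order (a step that is already met when the one before it is completed fails the run):
1. the lid stands still at 45 degrees, let go (value of joint lid between 0.698 and 0.873 rad and velocity of joint lid between -0.05 and 0.05 rad/s and contact force between illuminator and the fingers below 0.1 N), for 0.2 s.
2. the white tile lies squarely on the stage, let go, with the lid at 45 degrees (value of joint lid between 0.698 and 0.873 rad and horizontal distance between white_tile and stage below 0.008 m and z of white_tile in the frame of stage between -0.003 and 0.004 m and (angle between the x axis of white_tile and the x axis of stage, either way round below 0.12 rad or angle between the x axis of white_tile and the y axis of stage, either way round below 0.12 rad) and linear speed of white_tile below 0.02 m/s and angle between white_tile's own z axis and vertical below 0.07 rad and contact force between white_tile and the fingers below 0.1 N), for 0.2 s.
3. the amber tile lies squarely on the white one, let go (value of joint lid between 0.698 and 0.873 rad and horizontal distance between white_tile and stage below 0.008 m and z of white_tile in the frame of stage between -0.003 and 0.004 m and (angle between the x axis of white_tile and the x axis of stage, either way round below 0.12 rad or angle between the x axis of white_tile and the y axis of stage, either way round below 0.12 rad) and linear speed of each of white_tile, amber_tile below 0.02 m/s and angle between each of white_tile, amber_tile's own z axis and vertical below 0.07 rad and horizontal distance between amber_tile and white_tile below 0.006 m and z of amber_tile in the frame of stage between 0.011 and 0.018 m and (angle between the x axis of amber_tile and the x axis of white_tile, either way round below 0.12 rad or angle between the x axis of amber_tile and the y axis of white_tile, either way round below 0.12 rad) and contact force between amber_tile and the fingers below 0.1 N), for 0.2 s.
At the end, for the whole second after the job is handed in: The lid stands at 45 degrees (within 5). The white tile lies flat on the stage, centred within 8 mm and square to the printed outline within 7 degrees; the amber tile lies flat on it, centred within 6 mm and square within 7 degrees. Both are at rest and let go (value of joint lid between 0.698 and 0.873 rad and horizontal distance between white_tile and stage below 0.008 m and z of white_tile in the frame of stage between -0.003 and 0.004 m and (angle between the x axis of white_tile and the x axis of stage, either way round below 0.12 rad or angle between the x axis of white_tile and the y axis of stage, either way round below 0.12 rad) and linear speed of each of white_tile, amber_tile below 0.02 m/s and angle between each of white_tile, amber_tile's own z axis and vertical below 0.07 rad and horizontal distance between amber_tile and white_tile below 0.006 m and z of amber_tile in the frame of stage between 0.011 and 0.018 m and (angle between the x axis of amber_tile and the x axis of white_tile, either way round below 0.12 rad or angle between the x axis of amber_tile and the y axis of white_tile, either way round below 0.12 rad)); the robot touches nothing.
It fails at once if the green tile or another thing on the table is moved by more than 25 mm (distance of any of green_tile, weight, jar, screwdriver, carton, multimeter from where it was at the start of the episode above 0.025 m).
It fails at once if a tile is slammed down on the illuminator or on the other tile (over 40 N) (contact force between any of white_tile, amber_tile and illuminator above 40 N or contact force between amber_tile and white_tile above 40 N).
It also fails if it takes over 72 s, if anything falls off the work surface, if the arm or the gripper's body presses on something with over 40 N, if the wrist force passes 120 N, or if a joint passes its speed limit or range.

## Working session

There is one attempt and no reset: what is moved stays moved. The work goes in short steps, Python scripts to look and compute and a shell command to move; the robot and the scene stay as the last step left them, time stands still between calls to the robot, and variables do not carry over. Pictures are saved under pics/ and viewed, and the job is handed in when it is done.

```bash
ls; mkdir -p pics
python3 - <<'E'
from cell import *
import cv2,json
s=read_state(); print(s)
for n in ("side","top"):
    g=get_image(n); cv2.imwrite(f"pics/{n}0.png",g["color"][:,:,::-1])
    print(n,{k:g[k] for k in g if k!="color"})
E
```

```text
pics
{'clock': 0.0, 'qpos': array([-1.3508381 ,  0.62934915,  0.03841553,  1.51838337, -0.02702438,
        0.99625175, -0.0200446 ]), 'qd': array([-6.06381046e-04, -1.67807037e-05, -4.24612513e-04,  1.85578734e-03,
        5.01069681e-04,  2.72422852e-04, -1.61730165e-03]), 'tau': array([-1.18629054e-03, -5.63394535e+01,  1.22606747e+00, -1.93450713e+01,
        1.10399182e-02,  1.03957934e-02, -1.98536287e-05]), 'eef_pos': array([183.0074688 , 623.0821926 , 241.38167756]), 'tool_rot': array([-1.57078541,  0.00187487,  1.28500127]), 'force': array([ 0.55389302, -0.24924558,  0.11735483]), 'torque': array([-0.04382037, -0.02192814,  0.0446362 ]), 'width': 85.30806476677776}
side {'vfov': 51.5996935391159, 'cx': 252.2559791661144, 'cy': 191.0690107172329, 'k1': 0.04439092454909992, 'camera_from_world': array([[-9.96399148e-01, -8.46432441e-02,  4.92532005e-03,
         5.62436592e+02],
       [-5.55727146e-02,  6.08107719e-01, -7.91906986e-01,
         8.46850556e+01],
       [ 6.40344512e-02, -7.89329160e-01, -6.10621868e-01,
         1.20983950e+03],
       [ 0.00000000e+00,  0.00000000e+00,  0.00000000e+00,
         1.00000000e+00]])}
top {'vfov': 42.691101955635766, 'cx': 257.18319581189905, 'cy': 195.9297201369593, 'k1': -0.030515609922125535, 'camera_from_world': array([[ 7.15012066e-02, -9.97439991e-01, -1.02114988e-03,
        -3.28471327e+01],
       [-9.77286229e-01, -6.98516528e-02, -2.00080919e-01,
         5.41131043e+02],
       [ 1.99497381e-01,  1.53039828e-02, -9.79778844e-01,
         1.73964162e+03],
       [ 0.00000000e+00,  0.00000000e+00,  0.00000000e+00,
         1.00000000e+00]])}
```

View pics/side0.png

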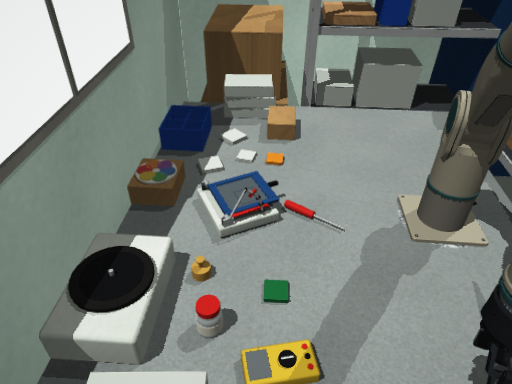

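View pics/top0.png

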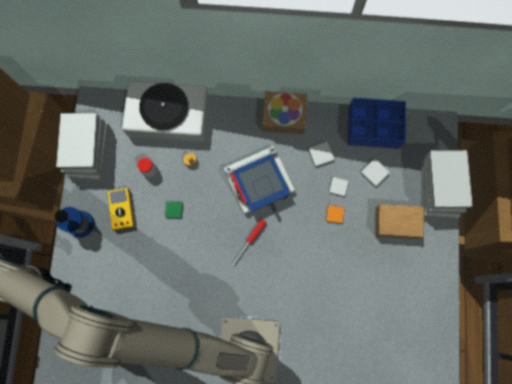

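```bash
cat > h.py <<'E'
import numpy as np, cv2
from scipy.spatial.transform import Rotation as R
from cell import *
def cam(g):
    f=g["color"].shape[0]/2/np.tan(np.radians(g["vfov"]/2)); return f,g["cx"],g["cy"],g["k1"],np.array(g["camera_from_world"])
def proj(g,P):
    f,cx,cy,k,T=cam(g); P=np.atleast_2d(P); c=P@T[:3,:3].T+T[:3,3]; s=c[:,:2]/c[:,2:]; r2=(s**2).sum(1,keepdims=True)
    return s*(1+k*r2)*f+[cx,cy]
def back(g,uv,z):
    f,cx,cy,k,T=cam(g); d=(np.atleast_2d(uv)-[cx,cy])/f; s=d.copy()
    for _ in range(20): s=d/(1+k*(s**2).sum(1,keepdims=True))
    ray=np.c_[s,np.ones(len(s))]@T[:3,:3]; o=-T[:3,:3].T@T[:3,3]
    t=(z-o[2])/ray[:,2:]; return o+t*ray
def crop(g,name,u0,v0,u1,v1,s):
    im=g["color"][v0:v1,u0:u1,::-1]; cv2.imwrite("pics/"+name,cv2.resize(im,None,fx=s,fy=s,interpolation=cv2.INTER_CUBIC))
def rel(target,Rt,st=None):
    """row numbers from current measured pose to target pose"""
    s=st or read_state(); R0=R.from_euler('xyz',s["tool_rot"]); 
    d=R0.inv().apply(np.array(target)-s["eef_pos"]); a=(R0.inv()*Rt).as_rotvec()
    return np.round(d,1),np.round(a,3)
E
python3 - <<'E'
from h import *
g=get_image("top"); crop(g,"t1.png",210,130,400,240,4)
g=get_image("side"); crop(g,"s1.png",180,115,350,245,4)
E
```

```text
(no output)
```

View pics/t1.png

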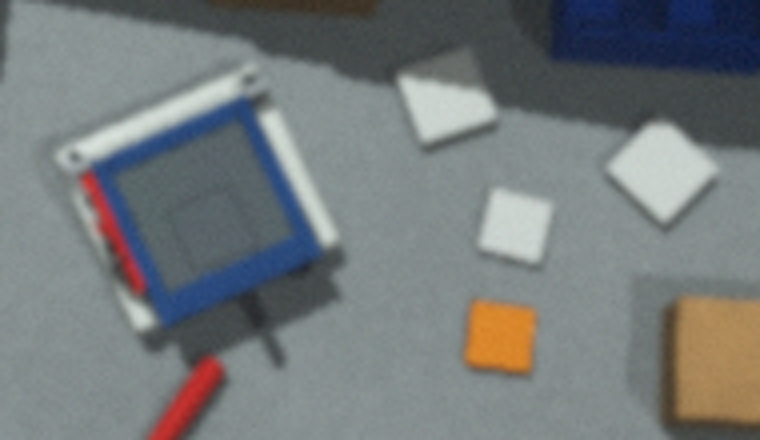

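View pics/s1.png

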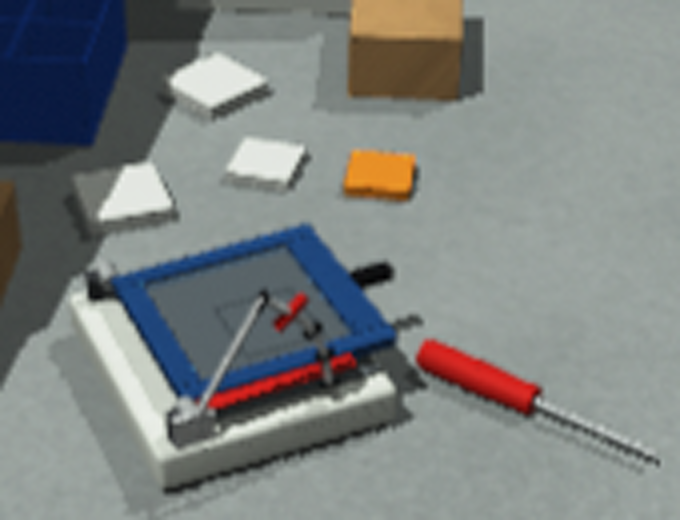

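```bash
cat > meas.py <<'E'
from h import *
from scipy.optimize import minimize
def up(g,box,s=8):
    u0,v0,u1,v1=box
    return cv2.resize(g["color"][v0:v1,u0:u1],None,fx=s,fy=s,interpolation=cv2.INTER_CUBIC)
def fit(views,corners,p0,s=8):
    # views: list of (g,mask,box)
    def cost(p):
        c=0
        for g,m,b in views:
            uv=(proj(g,corners(p))-[b[0],b[1]]+0.5)*s-0.5
            h=cv2.convexHull(np.round(uv*16).astype(np.int32))
            z=np.zeros(m.shape,np.uint8); cv2.fillConvexPoly(z,h,255,cv2.LINE_AA,4)
            a=z/255.; c+=np.abs(a-m).sum()/m.sum()
        return c
    best=None
    for dth in (0,.25,-.25):
        q=np.array(p0,float); q[2]+=dth
        sx=np.array([q]+[q+np.eye(len(q))[i]*([15,15,.2]+[.1])[i] for i in range(len(q))])
        r=minimize(cost,q,method='Nelder-Mead',options=dict(initial_simplex=sx,xatol=1e-3,fatol=1e-5,maxiter=400))
        if best is None or r.fun<best.fun: best=r
    return best
def tile(p,sz=60,z0=0,h=14):
    x,y,t=p; c,s=np.cos(t),np.sin(t)
    return np.array([[x+c*a-s*b,y+s*a+c*b,z] for a in(-sz/2,sz/2) for b in(-sz/2,sz/2) for z in(z0,z0+h)])
def mask_orange(im):
    h=cv2.cvtColor(im,cv2.COLOR_RGB2HSV); return ((h[...,1]>110)&(h[...,0]<25)&(h[...,0]>3)).astype(float)
def mask_white(im,th):
    return (im.min(2)>th).astype(float)
def big(m):
    n,l,st,_=cv2.connectedComponentsWithStats(m.astype(np.uint8)); i=1+np.argmax(st[1:,4]); return (l==i).astype(float)
E
python3 - <<'E'
from meas import *
T=get_image("top");S=get_image("side")
bt=(318,196,352,232); bs=(258,146,296,170)
def run(name,bt,bs,mf,uv0,sz=60):
    v=[(T,big(mf(up(T,bt))),bt),(S,big(mf(up(S,bs))),bs)]
    p0=back(T,uv0,14)[0]
    for vv,n in ((v,"both"),(v[:1],"top"),(v[1:],"side")):
        r=fit(vv,lambda p:tile(p,sz),[p0[0],p0[1],0]); print(name,n,r.x.round(3),round(r.fun,3))
run("amber",bt,bs,mask_orange,(335,214))
bt=(324,172,354,200); bs=(230,145,262,166)
for th in (165,185): run("white%d"%th,bt,bs,lambda im:mask_white(im,th),(339,187))
for n,b in (("top",bt),("side",bs)):
    im=up(T if n=="top" else S,b); print(n,im[::40,::40].min(2))
E
```

```text
amber both [ 5.05345e+02 -2.85361e+02 -6.90000e-02] 0.171
amber top [ 5.04260e+02 -2.86164e+02 -7.00000e-02] 0.042
amber side [ 5.06158e+02 -2.83233e+02 -6.90000e-02] 0.072
white165 both [ 6.13654e+02 -2.97209e+02 -1.50000e-01] 0.484
white165 top [ 6.13306e+02 -2.96195e+02 -2.75000e-01] 0.18
white165 side [ 6.14007e+02 -3.06597e+02 -1.32000e-01] 0.285
white185 both [ 6.13520e+02 -2.98795e+02 -7.50000e-02] 0.881
white185 top [ 6.12981e+02 -2.96129e+02 -4.24000e-01] 0.415
white185 side [ 6.13666e+02 -3.07864e+02 -7.70000e-02] 0.434
top [[134 130 130 129 135 133]
 [130 128 156 135 136 130]
 [135 125 204 202 203 141]
 [129 124 203 202 203 129]
 [130 130 184 203 198 138]
 [128 129 130 122 105 133]]
side [[127 156 155 152 153 153 152]
 [153 153 160 196 170 145 152]
 [150 148 227 225 226 119 148]
 [150 134 117 141 172 122 147]
 [151 146 148 145 150 146 146]]
```

Run:
```python
from meas import *
T=get_image("top");S=get_image("side")
bt=(324,172,354,200); bs=(230,145,262,166)
face=lambda p,sz=60:tile(p,sz,14,0)
a=big(mask_white(up(T,bt),167)); b=big(mask_white(up(S,bs),190))
for v in ([(T,a,bt),(S,b,bs)],[(T,a,bt)],[(S,b,bs)]):
    r=fit(v,face,[613,-297,-.25]); print("white",r.x.round(3),round(r.fun,3))
# other tile sizes not needed; illuminator lid: blue
def blue(im): 
    h=cv2.cvtColor(im,cv2.COLOR_RGB2HSV); return ((h[...,0]>100)&(h[...,0]<128)&(h[...,1]>110)&(h[...,2]>60)).astype(np.uint8)
def fillhull(m):
    c=np.argwhere(big(m)>0)[:,::-1].astype(np.int32); z=np.zeros(m.shape,np.uint8); cv2.fillConvexPoly(z,cv2.convexHull(c),1); return z.astype(float)
bt=(220,140,305,225); bs=(190,160,285,235)
a=fillhull(blue(up(T,bt,6)));b=fillhull(blue(up(S,bs,6)))
cv2.imwrite("pics/mk.png",np.hstack([cv2.resize(a*255,(400,400)),cv2.resize(b*255,(400,400)),]))
def lid(p):
    x,y,t=p[:3]; th=0 if len(p)<4 else p[3]
    L=np.array([[-s_,yy,zz] for s_ in(10,170) for yy in(-80,80) for zz in(-6,6)],float)
    A=np.c_[100+L[:,0]*np.cos(th)+L[:,2]*np.sin(th)*1, L[:,1], 58-L[:,0]*np.sin(th)+L[:,2]*np.cos(th)]
    c,s=np.cos(t),np.sin(t)
    return np.c_[x+c*A[:,0]-s*A[:,1],y+s*A[:,0]+c*A[:,1],A[:,2]]
p0=back(T,(263,185),45)[0]
for n,v in (("both",[(T,a,bt),(S,b,bs)]),("top",[(T,a,bt)]),("side",[(S,b,bs)])):
    for q in ([p0[0],p0[1],.4],[p0[0],p0[1],.4,0.03]):
        r=fit(v,lid,q,6); print("lid",n,r.x.round(3),round(r.fun,3))
```

```text
white [ 6.12379e+02 -2.92453e+02 -2.05000e-01] 0.291
white [ 6.11947e+02 -2.95179e+02 -1.88000e-01] 0.117
white [ 6.1261e+02 -2.8971e+02 -1.8600e-01] 0.079
lid both [ 5.84868e+02 -1.09750e+01  4.92000e-01] 0.18
lid both [ 5.85538e+02 -9.35400e+00  5.13000e-01  3.90000e-02] 0.171
lid top [ 5.83748e+02 -1.02350e+01  5.02000e-01] 0.05
lid top [ 5.85672e+02 -1.13920e+01  5.10000e-01 -2.09000e-01] 0.042
lid side [ 5.89105e+02 -1.41890e+01  5.73000e-01] 0.116
lid side [ 5.8735e+02 -1.8100e-01  5.1400e-01  1.0300e-01] 0.099[ WARN:0@3.799] global loadsave.cpp:1063 imwrite_ Unsupported depth image for selected encoder is fallbacked to CV_8U.
```

View pics/mk.png

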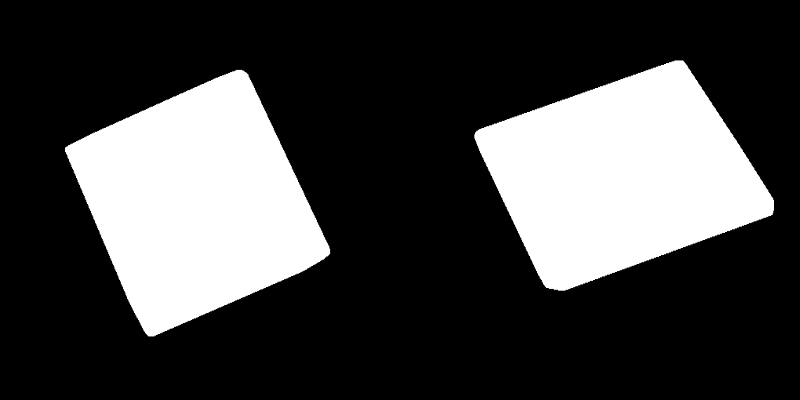

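```bash
cat > ov.py <<'E'
from meas import *
def W(p,L):
    x,y,t=p; L=np.array(L,float); c,s=np.cos(t),np.sin(t); return np.c_[x+c*L[:,0]-s*L[:,1],y+s*L[:,0]+c*L[:,1],L[:,2]]
def poly(g,img,P,box,s,col,close=True):
    uv=(proj(g,P)-[box[0],box[1]]+.5)*s-.5
    cv2.polylines(img,[np.round(uv*16).astype(np.int32)],close,col,1,cv2.LINE_AA,4)
def lidpts(th,L): # L: (s out from hinge, y, n)
    L=np.array(L,float); return np.c_[100-L[:,0]*np.cos(th)+L[:,2]*np.sin(th),L[:,1],58+L[:,0]*np.sin(th)+L[:,2]*np.cos(th)]
def overlay(g,p,box,s,name,th=0,extra=()):
    img=np.ascontiguousarray(up(g,box,s)[:,:,::-1])
    for z,c in ((45,(0,255,0)),(0,(0,120,0))): poly(g,img,W(p,[[-60,-105,z],[-60,105,z],[130,105,z],[130,-105,z]]),box,s,c)
    poly(g,img,W(p,[[-32,-32,45],[-32,32,45],[32,32,45],[32,-32,45]]),box,s,(255,255,0))
    poly(g,img,W(p,lidpts(th,[[170,-80,6],[170,80,6],[5,80,6],[5,-80,6]])),box,s,(0,255,255))
    poly(g,img,W(p,lidpts(th,[[170,-7,6],[204,-7,6],[204,7,6],[170,7,6]])),box,s,(255,0,255))
    for e in extra: poly(g,img,e,box,s,(0,0,255))
    cv2.imwrite("pics/"+name,img)
E
python3 - <<'E'
from ov import *
p=(585,-10.5,.5)
overlay(get_image("top"),p,(215,140,305,225),8,"o1.png"); overlay(get_image("side"),p,(185,160,300,245),6,"o2.png")
E
```

```text
(no output)
```

View pics/o1.png

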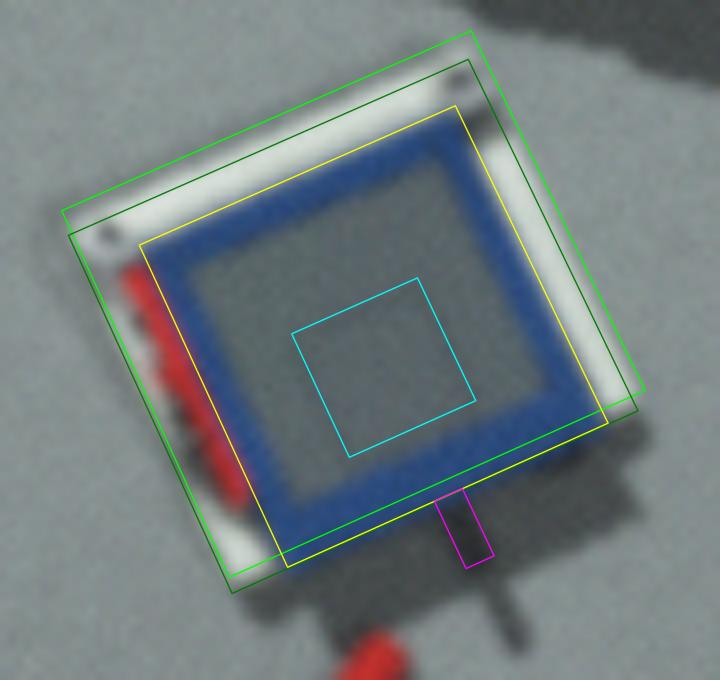

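View pics/o2.png

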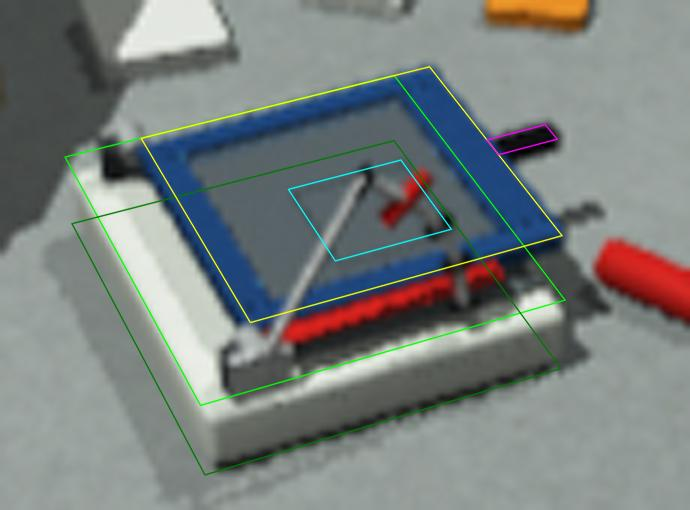

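```bash
cat > edge.py <<'E'
from ov import *
from scipy.ndimage import map_coordinates
def gm(g,sig=1.0):
    c=g["color"].astype(float); out=0
    for k in range(3):
        b=cv2.GaussianBlur(c[...,k],(0,0),sig); out=out+np.hypot(cv2.Sobel(b,-1,1,0),cv2.Sobel(b,-1,0,1))
    return np.sqrt(out)
def seg(a,b,n=40): t=np.linspace(0.05,.95,n)[:,None]; return np.array(a,float)*(1-t)+np.array(b,float)*t
def segs(cam,th=0):
    B=lambda x,y,z=45:[x,y,z]
    l=[]
    L=lambda a,b:seg(lidpts(th,[a])[0],lidpts(th,[b])[0])
    if cam=="top":
        l+=[seg(B(130,-105),B(130,105)),seg(B(130,-105),B(-60,-105)),seg(B(130,105),B(-40,105)),
            L([170,-80,6],[170,80,6]) if 0 else L([170,-80,-6],[170,80,-6]),L([150,-80,6],[30,-80,6])]
    else:
        l+=[seg(B(130,-80),B(130,105)),seg(B(130,105),B(-60,105)),seg([-60,105,0],[130,105,0]),seg([130,105,0],[130,-80,0]),
            L([160,-80,6],[40,-80,6]),L([170,-70,-6],[170,-10,-6])]
    if True:
        q=[[-32,-32,45],[-32,32,45],[32,32,45],[32,-32,45]]
        for i in range(4): l.append(np.repeat(seg(q[i],q[(i+1)%4]),1,0))
    return l
def fitedge(gs,names,p0,th=0):
    G=[gm(g) for g in gs]; SS=[segs(n,th) for n in names]
    def cost(p):
        c=0
        for g,m,ss in zip(gs,G,SS):
            for s in ss:
                uv=proj(g,W(p,s)); c-=map_coordinates(m,[uv[:,1],uv[:,0]],order=1).mean()
        return c
    best=None
    for dx in(-4,0,4):
      for dy in(-4,0,4):
        for dt in (-.03,0,.03):
          q=np.array(p0)+[dx,dy,dt]; sx=np.array([q,q+[3,0,0],q+[0,3,0],q+[0,0,.03]])
          r=minimize(cost,q,method='Nelder-Mead',options=dict(initial_simplex=sx,xatol=1e-3,fatol=1e-3))
          if best is None or r.fun<best.fun: best=r
    return best
E
python3 - <<'E'
from edge import *
T=get_image("top");S=get_image("side")
for gs,n in (([T],["top"]),([S],["side"]),([T,S],["top","side"])):
    r=fitedge(gs,n,(582,-11,.5)); print(n,r.x.round(3),r.fun)
p=r.x
overlay(T,p,(215,140,305,225),8,"o1.png"); overlay(S,p,(185,160,300,245),6,"o2.png")
a=cv2.imread("pics/o1.png");b=cv2.imread("pics/o2.png");cv2.imwrite("pics/o3.png",np.hstack([cv2.resize(a,(400,378)),cv2.resize(b,(400,296+82))]))
E
```

```text
['top'] [ 5.76504e+02 -1.12920e+01  4.98000e-01] -116.36242279346584
['side'] [ 5.72628e+02 -1.59650e+01  5.13000e-01] -176.3427974227873
['top', 'side'] [ 5.7395e+02 -1.4393e+01  5.0700e-01] -287.52325674487685
```

View pics/o1.png

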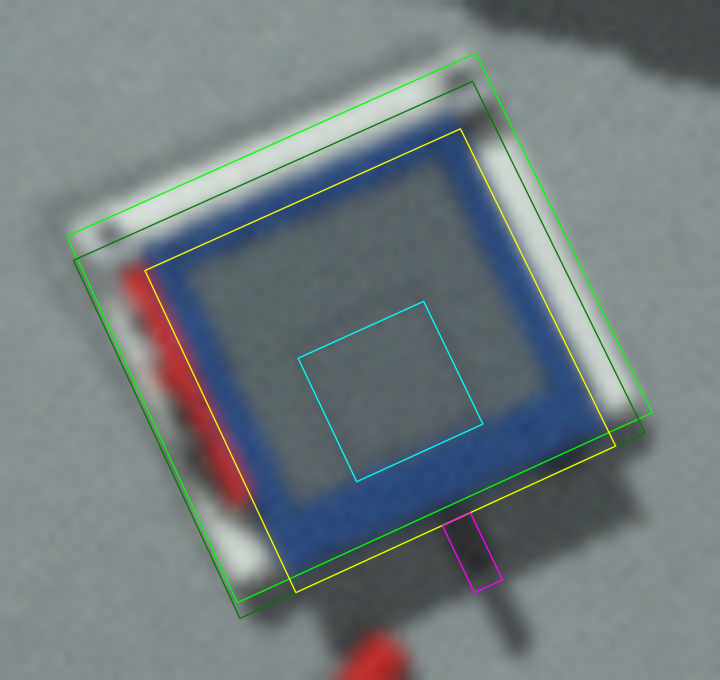

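View pics/o2.png

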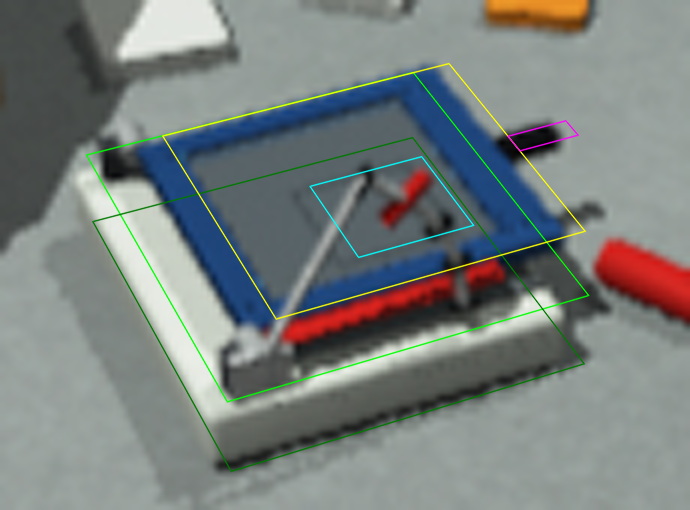

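Run:
```python
from ov import *
def avg(n,k=6): 
    g=get_image(n); return g
for n,b,s in (("top",(235,150,290,210),10),("side",(205,170,275,230),10)):
    g=get_image(n); im=up(g,b,s).astype(float).mean(2)
    im=cv2.GaussianBlur(im,(0,0),4)
    v=np.clip((im-70)*5,0,255) if n=="top" else np.clip((im-80)*4,0,255)
    print(n,np.percentile(im,[5,50,95]))
    med=np.median(im[200:350,200:350]); v=np.clip((im-med)*8+128,0,255)
    img=cv2.cvtColor(v.astype(np.uint8),cv2.COLOR_GRAY2BGR)
    p=(581,-12,.5)
    poly(g,img,W(p,[[-32,-32,45],[-32,32,45],[32,32,45],[32,-32,45]]),b,s,(0,255,0))
    cv2.imwrite(f"pics/c_{n}.png",img)
```

```text
top [ 71.20225922  96.38616515 198.83788435]
side [ 47.97319791  96.84290991 207.51300374]
```

View pics/c_top.png

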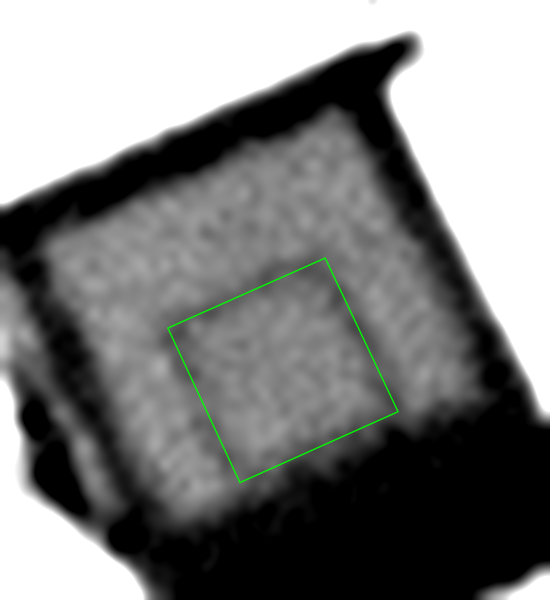

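View pics/c_side.png

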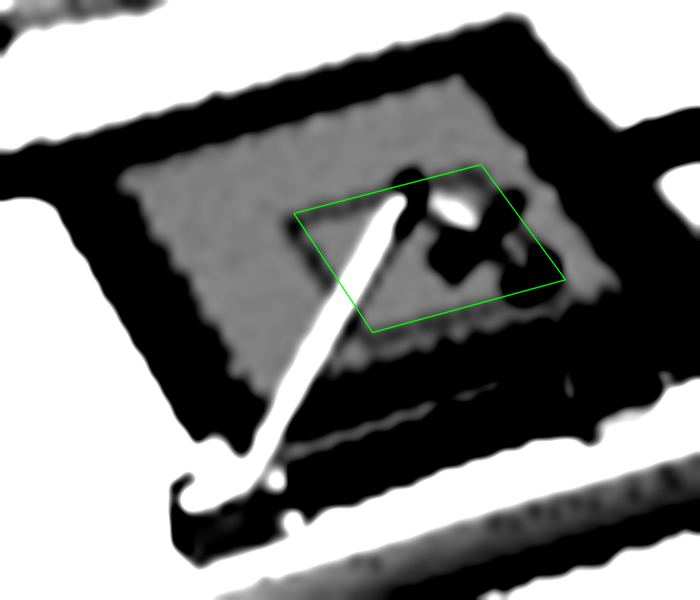

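```bash
cat > tgt.py <<'E'
from h import *
ST=np.array([582,-10.5]); YAW=.503
def ori(az,lean,flip=True):
    """fingers leaning 'lean' rad toward azimuth az; tool x = -left dir (flip)"""
    f=np.array([np.sin(lean)*np.cos(az),np.sin(lean)*np.sin(az),-np.cos(lean)])
    x=np.array([-np.sin(az),np.cos(az),0])*(-1 if flip else 1)
    return R.from_matrix(np.c_[x,f,np.cross(x,f)]),f
def tab(th,s=191):
    d=np.array([np.cos(YAW),np.sin(YAW)]); r=100-s*np.cos(th); return np.r_[ST+r*d,58+s*np.sin(th)]
def show(pos,az,lean,n=1):
    Rt,f=ori(az,lean); d,a=rel(pos,Rt); print("d",d,"a",a,"rows>=",np.linalg.norm(d)/50,np.degrees(np.linalg.norm(a))/8.59)
E
python3 - <<'E'
from tgt import *
T=get_image("top")
print(back(T,[(258+5,221),(257,231),(236,263),(262,222)],12).round(0), tab(0).round(1))
print("big white",back(T,[(321,155),(375,173)],14).round(0))
R0=R.from_euler('xyz',read_state()["tool_rot"]); print(R0.as_matrix().round(2))
show([450,300,260],YAW,0)
E
```

```text
[[458. -22.  12.]
 [419.  -2.  12.]
 [297.  66.  12.]
 [454. -18.  12.]] [502.3 -54.4  58. ]
big white [[ 726. -224.   14.]
 [ 670. -431.   14.]]
[[ 0.28 -0.   -0.96]
 [ 0.96  0.    0.28]
 [ 0.   -1.    0.  ]]
d [-235.3  -17.7 -347.2] a [-0.     2.353 -0.   ] rows>= 8.395885182635599 15.694641349741875
```

```bash
python3 -m jog '[{"x":-130,"y":-18,"z":-190,"ay":0.74,"grip":50},{"x":-130,"y":-18,"z":-190,"ay":0.74,"grip":50},{"x":-130,"y":-18,"z":-190,"ay":0.74,"grip":50},{"x":-130,"y":-18,"z":-190,"ay":0.74,"grip":50},{"x":-130,"y":-18,"z":-190,"ay":0.74,"grip":50}]'
python3 - <<'E'
from tgt import *
print(read_state()["qpos"].round(2)); show([470,150,260],YAW,0)
E
```

```text
[-1.35  0.63  0.04  1.52 -0.03  1.   -0.02]
d [-373.6  -17.7 -408.7] a [-0.     2.353 -0.   ] rows>= 11.08017942092997 15.694641349741875$[0]: bad value
```

```bash
python3 -m jog '[{"x":-130,"y":-18,"z":-190,"ax":0,"ay":0.74,"az":0,"grip":50},{"x":-130,"y":-18,"z":-190,"ax":0,"ay":0.74,"az":0,"grip":50},{"x":-130,"y":-18,"z":-190,"ax":0,"ay":0.74,"az":0,"grip":50},{"x":-130,"y":-18,"z":-190,"ax":0,"ay":0.74,"az":0,"grip":50},{"x":-130,"y":-18,"z":-190,"ax":0,"ay":0.74,"az":0,"grip":50}]'
python3 - <<'E'
from tgt import *
print(read_state()["qpos"].round(2)); show([470,150,260],YAW,0)
E
```

```text
clock: 1.25
eef_pos: [331.9, 441.7, 261.1]
tool_rot: [-1.572, -0.001, 0.535]
force: [0.1, 0.1, 0.2]
width: 49.8
[-1.15  0.48  0.26  1.78 -0.15  0.91 -0.3 ]
d [ -29.8    1.5 -321.3] a [0.    1.602 0.002] rows>= 6.453649510160899 10.685437754393657
```

```bash
python3 -m jog '[{"x":-23,"y":1,"z":-240,"ax":0,"ay":0.74,"az":0,"grip":50},{"x":-23,"y":1,"z":-240,"ax":0,"ay":0.74,"az":0,"grip":50},{"x":-23,"y":1,"z":-240,"ax":0,"ay":0.74,"az":0,"grip":50},{"x":-23,"y":1,"z":-240,"ax":0,"ay":0.74,"az":0,"grip":50},{"x":-23,"y":1,"z":-240,"ax":0,"ay":0.74,"az":0,"grip":50}]'
python3 - <<'E'
from tgt import *
print(read_state()["qpos"].round(2)); show([440,-30,230],YAW,0)
Rt,f=ori(YAW,np.radians(30)); print(tab(0)+8*f-90*f,f)
E
```

```text
clock: 1.75
eef_pos: [434.6, 225.5, 259.8]
tool_rot: [-1.57, -0.001, -0.203]
force: [1.0, 0.8, 0.5]
width: 50.2
[-0.88  0.41  0.48  1.94 -0.25  0.85 -0.47]
d [  56.7   29.7 -249.2] a [-0.001  0.865  0.001] rows>= 5.145779629949187 5.769605997283741
[466.34947534 -74.13140849 129.01408311] [ 0.43807017  0.24102806 -0.8660254 ]
```

```bash
python3 -m jog '[{"x":57,"y":20,"z":-249,"ax":0,"ay":0.74,"az":0,"grip":50},{"x":57,"y":20,"z":-249,"ax":0,"ay":0.74,"az":0,"grip":50},{"x":57,"y":20,"z":-249,"ax":0,"ay":0.74,"az":0,"grip":50},{"x":57,"y":20,"z":-249,"ax":0,"ay":0.74,"az":0,"grip":50},{"x":57,"y":20,"z":-249,"ax":0,"ay":0.74,"az":0,"grip":50}]'
python3 - <<'E'
from tgt import *
print(read_state()["qpos"].round(2)); show([466,-74,130],YAW,np.radians(30))
E
```

```text
clock: 2.25
eef_pos: [441.1, -22.6, 240.0]
tool_rot: [-1.57, -0.0, -0.94]
force: [1.9, 0.5, 0.2]
width: 49.9
[-0.52  0.41  0.7   2.09 -0.38  0.77 -0.52]
d [ 56.2 110.  -10.4] a [ 0.522  0.125 -0.033] rows>= 2.4792418195892068 3.5869647698036915
```

```bash
python3 -m jog '[{"x":56,"y":109,"z":-10,"ax":0.522,"ay":0.125,"az":-0.033,"grip":50},{"x":56,"y":109,"z":-10,"ax":0.522,"ay":0.125,"az":-0.033,"grip":50},{"x":56,"y":109,"z":-10,"ax":0.522,"ay":0.125,"az":-0.033,"grip":50},{"x":56,"y":109,"z":-10,"ax":0.522,"ay":0.125,"az":-0.033,"grip":50},{"x":56,"y":109,"z":-10,"ax":0.522,"ay":0.125,"az":-0.033,"grip":50}]'
python3 - <<'E'
from tgt import *
print(read_state()["qpos"].round(2)); 
Rt,f=ori(YAW,np.radians(30)); show(tab(0)+8*f,YAW,np.radians(30))
g=get_image("top"); crop(g,"t2.png",200,150,320,250,6); g=get_image("side"); crop(g,"s2.png",190,130,340,245,5)
E
```

```text
clock: 2.75
eef_pos: [473.3, -71.0, 151.8]
tool_rot: [-1.205, 0.035, -1.0]
force: [0.4, 0.1, -1.3]
width: 49.8
[ 0.39  0.5  -0.12  2.28 -1.03  0.28  0.27]
d [  5.5 107.3  -1.1] a [ 0.159  0.046 -0.061] rows>= 2.1489299662855466 1.17661750917576
```

View pics/t2.png

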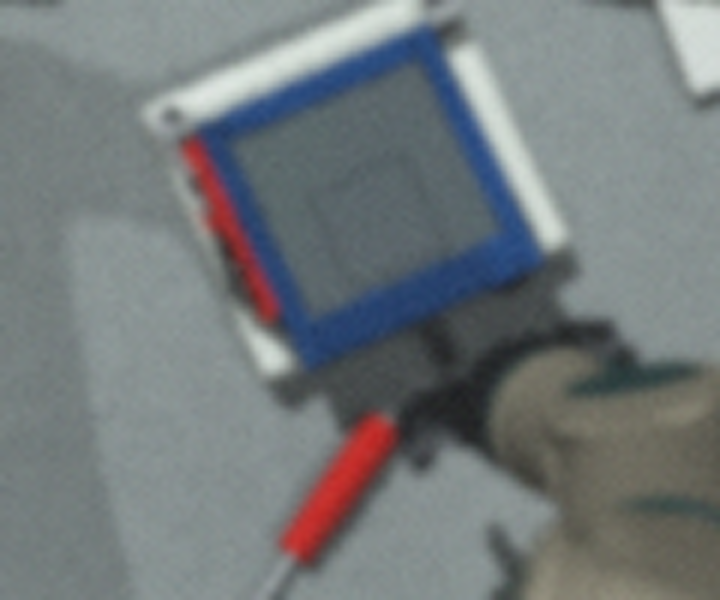

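View pics/s2.png

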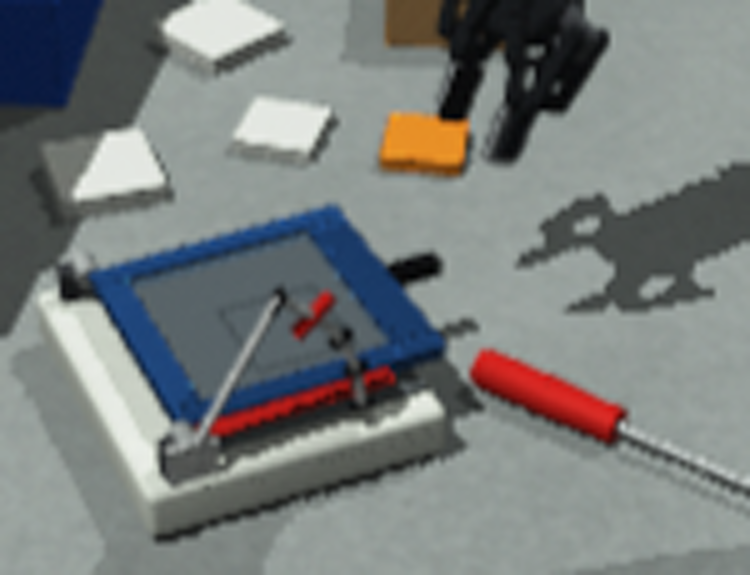

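```bash
cat > fk.py <<'E'
from tgt import *
from scipy.optimize import least_squares
D=[([-1.3508381,0.62934915,0.03841553,1.51838337,-0.02702438,0.99625175,-0.0200446],[183.0,623.08,241.38],[-1.5708,.00187,1.285]),
([-1.15,.48,.26,1.78,-.15,.91,-.3],[331.9,441.7,261.1],[-1.572,-.001,.535]),
([-.88,.41,.48,1.94,-.25,.85,-.47],[434.6,225.5,259.8],[-1.57,-.001,-.203]),
([-.52,.41,.7,2.09,-.38,.77,-.52],[441.1,-22.6,240],[-1.57,0,-.94]),
([.39,.5,-.12,2.28,-1.03,.28,.27],[473.3,-71,151.8],[-1.205,.035,-1.0])]
def fk(q,P,full=False):
    d1,d3,d5,d7,a3,a5,a6=P[:7]; sg=P[7:14]
    # z joints about z, y joints about y
    Rm=R.identity(); p=np.zeros(3); pts=[]
    z=np.array([0,0,1.]);x=np.array([1.,0,0])
    q=np.array(q)*sg
    Rm=Rm*R.from_rotvec(z*q[0]); p=p+d1*z; pts.append(p)
    Rm=Rm*R.from_rotvec([0,q[1],0]); Rm=Rm*R.from_rotvec(z*q[2]); p=p+Rm.apply(d3*z+a3*x); pts.append(p)
    Rm=Rm*R.from_rotvec([0,q[3],0]); p=p+Rm.apply(-a5*x);Rm=Rm*R.from_rotvec(z*q[4]); p=p+Rm.apply(d5*z); pts.append(p)
    Rm=Rm*R.from_rotvec([0,q[5],0]); p=p+Rm.apply(a6*x); Rm=Rm*R.from_rotvec(z*q[6]); p=p+Rm.apply(d7*z); pts.append(p)
    return (p,Rm,pts) if full else (p,Rm)
E
python3 - <<'E'
from fk import *
import itertools
best=[]
def E(r): return R.from_euler('xyz',r)
for s in itertools.product((1,-1),repeat=4):
    sg=np.array([s[0],1,s[1],1,s[2],1,s[3]],float)
    def res(v):
        P=np.r_[v[:7],sg]; Rt=R.from_rotvec(v[7:10]); o=[]
        for q,p,r in D:
            pp,RR=fk(q,P); o+=list(pp-p); o+=list(100*((RR*Rt).inv()*E(r)).as_rotvec())
        return o
    for rt in ([0,0,0],[-1.57,0,0],[1.57,0,0],[0,1.57,0]):
        r=least_squares(res,[350,400,400,250,0,0,0]+rt); best.append((r.cost,s,r.x))
best.sort(key=lambda t:t[0])
for b in best[:4]: print(round(b[0],1),b[1],b[2].round(2))
E
```

```text
594.2 (-1, -1, -1, -1) [453.13 488.06 369.95 391.64   1.94  -9.5  -52.08   0.    -2.22  -2.22]
594.2 (-1, -1, -1, -1) [453.13 488.06 369.95 391.64   1.94  -9.5  -52.08  -0.     2.22   2.22]
594.2 (-1, -1, -1, -1) [453.13 488.06 369.95 391.64   1.94  -9.5  -52.08  -0.     2.22   2.22]
594.2 (-1, -1, -1, -1) [453.13 488.06 369.95 391.64   1.93  -9.5  -52.08  -0.     2.22   2.22]
```

```bash
cat >> fk.py <<'E'
SG=np.array([-1,1,-1,1,-1,1,-1.])
PP=np.r_[453.13,488.06,369.95,391.64,1.94,-9.5,-52.08,SG]; RT=R.from_rotvec([0,2.2214,2.2214])
LO=np.array([-3.06,-.37,-1.25,.18,-1.1,.23,-2.94]);HI=np.array([3.06,2.12,1.32,2.47,4.24,1.98,2.94])
def ik(pos,Rt,seeds):
    out=[]
    for s in seeds:
        def res(q):
            p,Rm=fk(q,PP); return np.r_[(p-pos),300*((Rm*RT).inv()*Rt).as_rotvec(),3*(q-s)/np.pi]
        r=least_squares(res,np.clip(s,LO+.01,HI-.01),bounds=(LO,HI),max_nfev=80)
        e=np.linalg.norm(r.fun[:6]); out.append((e,r.x))
    return out
E
cat > reach.py <<'E'
from fk import *
rng=np.random.default_rng(0)
seeds=[rng.uniform(LO,HI) for _ in range(40)]
d=np.radians
cases=[]
for L in(30,0,-15):
    th=d(30-L); 
    cases.append((f"tab{L}",tab(th),YAW,d(L)))
cases+= [("white",np.array([612,-293,15.]),-.19,d(42)),("amber",np.array([505,-285,15.]),-.069,d(42)),("stage",np.r_[ST,60],YAW,d(42))]
for n,p,az,l in cases:
    for fl in (True,False):
        Rt,f=ori(az,l,fl); r=ik(p+8*f,Rt,seeds)
        ok=[x for e,x in r if e<8]
        print(n,fl,len(ok))
        ok.sort(key=lambda q:-np.min(np.r_[q-LO,HI-q]))
        for q in ok[:3]: print("   ",q.round(2),"margin",round(np.min(np.r_[q-LO,HI-q]),2))
E
python3 reach.py
```

```text
tab30 True 24
    [ 1.26  1.33 -1.03  2.23  2.12  0.56 -2.31] margin 0.22
    [ 1.26  1.33 -1.03  2.23  2.12  0.56 -2.31] margin 0.22
    [ 1.2   1.23 -0.93  2.21  2.2   0.43 -2.44] margin 0.2
tab30 False 23
    [ 1.25  1.3  -1.01  2.23  2.13  0.52  0.8 ] margin 0.24
    [ 1.27  1.33 -1.04  2.23  2.11  0.56  0.84] margin 0.21
    [ 1.28  1.35 -1.06  2.23  2.1   0.59  0.86] margin 0.19
tab0 True 21
    [ 0.62  0.74 -0.71  1.93  0.7   0.74 -1.57] margin 0.51
    [ 0.65  0.75 -0.76  1.93  0.74  0.77 -1.6 ] margin 0.49
    [ 0.66  0.75 -0.76  1.93  0.75  0.77 -1.61] margin 0.49
tab0 False 21
    [ 0.65  0.75 -0.75  1.93  0.74  0.76  1.54] margin 0.5
    [ 0.59  0.72 -0.67  1.93  0.66  0.72  1.6 ] margin 0.49
    [ 0.69  0.78 -0.82  1.92  0.79  0.8   1.5 ] margin 0.43
tab-15 True 22
    [ 0.09  0.7  -0.17  1.59  0.25  1.11 -1.26] margin 0.87
    [-0.09  0.7   0.09  1.59  0.08  1.09 -1.12] margin 0.86
    [-0.19  0.71  0.24  1.59 -0.03  1.09 -1.04] margin 0.86
tab-15 False 23
    [ 0.06  0.7  -0.12  1.59  0.22  1.11  1.9 ] margin 0.87
    [ 0.09  0.7  -0.17  1.59  0.25  1.11  1.88] margin 
[... 516 characters left out ...]
  [ 0.9   1.04 -0.17  2.14  3.74  0.66  1.77] margin 0.33
    [ 0.86  1.03 -0.12  2.14  3.76  0.69  1.72] margin 0.33
amber False 22
    [ 1.04  1.07 -0.32  2.12  3.64  0.58 -1.19] margin 0.35
    [ 0.7   1.03  0.07  2.16  3.83  0.8  -1.6 ] margin 0.31
    [ 0.54  1.05  0.25  2.17  3.87  0.92 -1.75] margin 0.3
stage True 27
    [ 0.5   0.94 -0.27  2.13  3.87  0.52  1.72] margin 0.29
    [-0.5   1.36  1.07  2.23  4.01  1.55  0.81] margin 0.23
    [ 1.19  1.44 -1.02  2.12  2.48  0.46 -2.58] margin 0.23
stage False 22
    [ 0.21  0.92  0.09  2.16  4.01  0.74 -1.71] margin 0.23
    [ 1.19  1.45 -1.02  2.12  2.48  0.46  0.56] margin 0.23
    [ 1.19  1.46 -1.03  2.12  2.47  0.47  0.58] margin 0.22
```

Run:
```python
from fk import *
d=np.radians
Rt,f=ori(YAW,d(10)); show(tab(0)+8*f-80*f,YAW,d(10)); print(tab(0)+8*f)
for s in([0,.7,0,1.7,0,.8,-1.],):
  for L in(10,-10,-35):
    Rt,f=ori(YAW,d(L)); print(L,ik(tab(d(10-L))+8*f,Rt,[np.array(s)])[0][1].round(2))
```

```text
d [-3.6 30.6 15.4] a [-0.189  0.042 -0.048] rows>= 0.6889063797062704 1.3304880577625176
[503.4883506  -53.69744203  50.12153798]
10 [-0.02  0.79  0.15  2.11 -1.1   0.23  0.09]
-10 [-0.03  0.71  0.08  1.84  0.05  0.74 -1.07]
-35 [-0.17  0.94  0.13  1.19  0.14  1.57 -1.17]
```

Run:
```python
from fk import *
d=np.radians
q=np.array([0,.6,0,1.9,0,.5,-1.])
for th in(0,10,20,30,40,46):
    L=0-th
    Rt,f=ori(YAW,d(L)); e,q=ik(tab(d(th))+8*f,Rt,[q])[0]; print(th,round(e,1),q.round(2), (tab(d(th))+8*f).round(1))
Rt,f=ori(YAW,0);show(tab(0)+8*f-80*f,YAW,0)
```

```text
0 0.0 [ 0.11  0.79  0.    2.04 -0.01  0.32 -0.96] [502.3 -54.4  50. ]
10 0.0 [-0.02  0.77  0.09  1.87  0.05  0.66 -1.06] [503.6 -53.6  83.3]
20 0.0 [-0.1   0.8   0.12  1.66  0.09  1.   -1.13] [510.  -50.1 115.8]
30 0.0 [-0.16  0.89  0.15  1.41  0.12  1.32 -1.16] [521.2 -44.  146.6]
40 0.0 [-0.2   1.01  0.16  1.13  0.14  1.65 -1.17] [536.9 -35.3 174.6]
46 0.0 [-0.21  1.11  0.17  0.93  0.16  1.85 -1.16] [548.3 -29.  189.8]
d [-2.9 34.  27.4] a [-0.363  0.047 -0.044] rows>= 0.8752531062498435 2.4590171951272137
```

```bash
python3 -m jog '[{"x":-3,"y":10,"z":27,"ax":-0.363,"ay":0.047,"az":-0.044,"grip":50},{"x":-3,"y":20,"z":27,"ax":-0.363,"ay":0.047,"az":-0.044,"grip":50},{"x":-3,"y":34,"z":27,"ax":-0.363,"ay":0.047,"az":-0.044,"grip":50},{"x":-3,"y":34,"z":27,"ax":-0.363,"ay":0.047,"az":-0.044,"grip":50},{"x":-3,"y":34,"z":27,"ax":-0.363,"ay":0.047,"az":-0.044,"grip":50}]'
python3 - <<'E'
from fk import *
print(read_state()["qpos"].round(2)); Rt,f=ori(YAW,0);show(tab(0)+8*f,YAW,0)
g=get_image("top"); crop(g,"t3.png",200,150,320,250,6); g=get_image("side"); crop(g,"s3.png",190,130,340,245,5)
E
```

```text
clock: 3.35
eef_pos: [506.1, -40.0, 130.6]
tool_rot: [-1.572, -0.004, -1.038]
force: [-0.4, 1.2, 0.2]
width: 50.4
[-0.32  0.65  0.51  2.03 -0.55  0.6  -0.47]
d [ 10.1  80.7 -10.5] a [0.001 0.03  0.005] rows>= 1.6400914608643018 0.20297145357449467
```

View pics/s3.png

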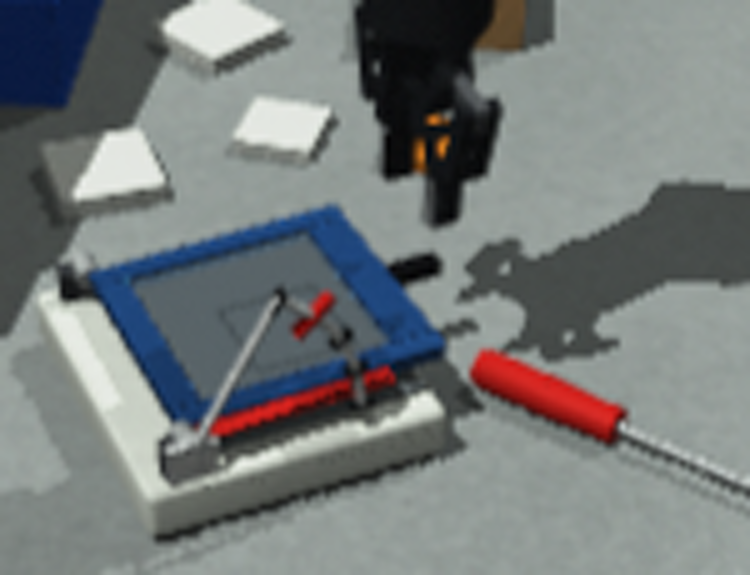

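```bash
python3 -m jog '[{"x":10,"y":5,"z":-10,"ax":0,"ay":0.03,"az":0,"grip":50},{"x":10,"y":40,"z":-10,"ax":0,"ay":0.03,"az":0,"grip":50},{"x":10,"y":40,"z":-10,"ax":0,"ay":0.03,"az":0,"grip":50},{"x":10,"y":40,"z":-10,"ax":0,"ay":0.03,"az":0,"grip":50}]'
python3 - <<'E'
from fk import *
print(read_state()["qpos"].round(2)); Rt,f=ori(YAW,0);show(tab(0)+8*f,YAW,0)
s=read_state()
for n,b,sc,nm in(("top",(225,170,305,240),9,"t4.png"),("side",(240,140,320,200),9,"s4.png")):
    g=get_image(n); img=np.ascontiguousarray(cv2.resize(g["color"][b[1]:b[3],b[0]:b[2],::-1],None,fx=sc,fy=sc,interpolation=cv2.INTER_CUBIC))
    for P,c in((s["eef_pos"],(0,255,0)),(s["eef_pos"]-[0,0,11],(0,255,255)),(tab(0),(255,0,255))):
        u=((proj(g,P)[0]-[b[0],b[1]]+.5)*sc).astype(int); cv2.drawMarker(img,tuple(int(i) for i in u),c,0,20,1)
    cv2.imwrite("pics/"+nm,img)
E
```

```text
clock: 3.85
eef_pos: [497.4, -63.2, 90.7]
tool_rot: [-1.572, 0.001, -1.089]
force: [-0.6, -0.3, -0.1]
width: 49.8
[-0.22  0.71  0.44  2.06 -0.62  0.5  -0.41]
d [-5.5 40.7  8.4] a [ 0.001 -0.021 -0.001] rows>= 0.8384032442685322 0.14038843467192877
```

View pics/t4.png

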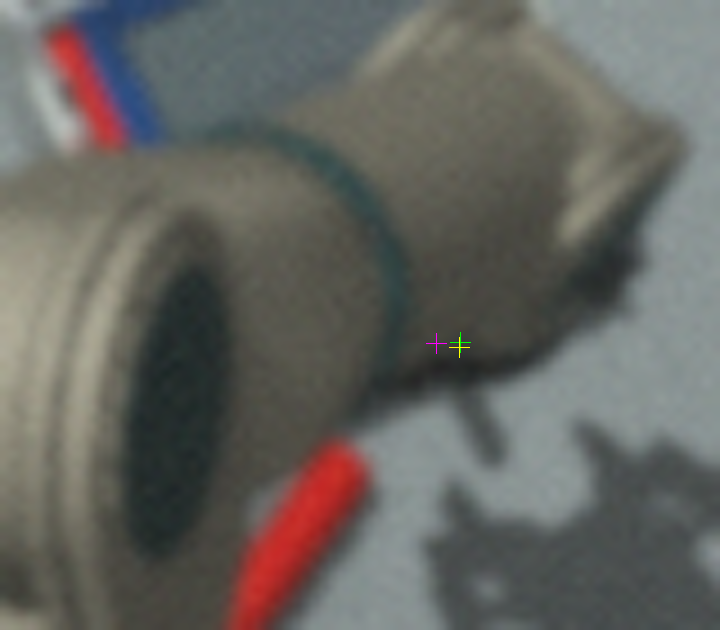

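View pics/s4.png

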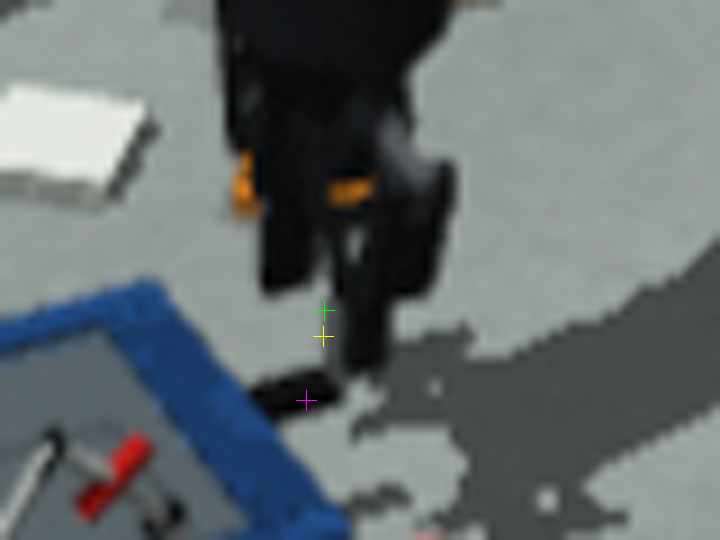

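```bash
python3 -m jog '[{"x":-5,"y":0,"z":8,"ax":0,"ay":-0.02,"az":0,"grip":50},{"x":-5,"y":20,"z":8,"ax":0,"ay":-0.02,"az":0,"grip":50},{"x":-5,"y":40,"z":8,"ax":0,"ay":-0.02,"az":0,"grip":50},{"x":-5,"y":40,"z":8,"ax":0,"ay":-0.02,"az":0,"grip":50},{"x":-5,"y":40,"z":8,"ax":0,"ay":-0.02,"az":0,"grip":50}]'
python3 - <<'E'
from fk import *
print(read_state()["qpos"].round(2)); Rt,f=ori(YAW,0);show(tab(0)+8*f,YAW,0)
g=get_image("side"); crop(g,"s5.png",240,140,320,200,9)
E
```

```text
clock: 4.45
eef_pos: [504.0, -52.5, 51.0]
tool_rot: [-1.57, -0.001, -1.063]
force: [-0.5, 0.2, 0.7]
width: 50.0
[-0.19  0.78  0.37  2.06 -0.67  0.42 -0.36]
d [ 0.8  1.  -2.4] a [-0.     0.005  0.001] rows>= 0.05440588203494177 0.0340107447943791
```

View pics/s5.png

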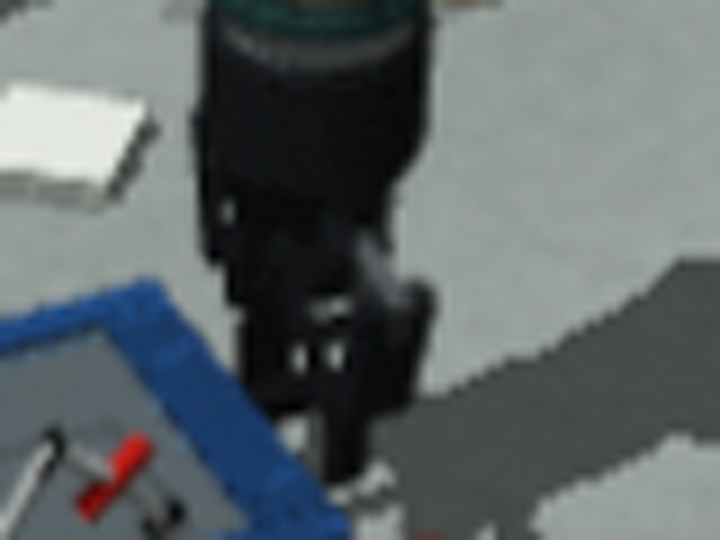

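```bash
python3 -m jog '[{"x":1,"y":0,"z":-2,"ax":0,"ay":0,"az":0,"grip":8},{"x":1,"y":0,"z":-2,"ax":0,"ay":0,"az":0,"grip":8},{"x":1,"y":0,"z":-2,"ax":0,"ay":0,"az":0,"grip":8},{"x":1,"y":0,"z":-2,"ax":0,"ay":0,"az":0,"grip":8},{"x":1,"y":0,"z":-2,"ax":0,"ay":0,"az":0,"grip":8}]'
python3 - <<'E'
from fk import *
s=read_state();print(s["qpos"].round(2)); d=np.radians
for th in (5,10):
    Rt,f=ori(YAW,d(-th)); show(tab(d(th))+8*f,YAW,d(-th))
E
```

```text
clock: 5.0
eef_pos: [501.7, -53.3, 50.5]
tool_rot: [-1.571, 0.002, -1.063]
force: [-2.0, 5.2, 1.8]
width: 13.0
[-0.19  0.78  0.36  2.07 -0.67  0.41 -0.36]
d [  1.1 -16.2   0. ] a [-0.087  0.005 -0.002] rows>= 0.3247460546334628 0.5814054697169606
d [  1.1 -32.8   1.5] a [-0.174  0.005 -0.002] rows>= 0.6570540312637918 1.1611454180165146
```

```bash
python3 -m jog '[{"x":0,"y":-13.3,"z":0,"ax":-0.07,"ay":0,"az":0,"grip":8},{"x":0,"y":-26.7,"z":0.7,"ax":-0.14,"ay":0,"az":0,"grip":8},{"x":0,"y":-39.9,"z":2.5,"ax":-0.209,"ay":0,"az":0,"grip":8},{"x":0,"y":-53,"z":5.2,"ax":-0.279,"ay":0,"az":0,"grip":8},{"x":0,"y":-53,"z":5.2,"ax":-0.279,"ay":0,"az":0,"grip":8}]'
python3 - <<'E'
from edge import *
from tgt import ST,YAW
s=read_state();print(s["qpos"].round(2),s["torque"].round(2)); g=get_image("side"); overlay(g,(582,-10.5,.503),(185,110,305,220),6,"s6.png",th=.28)
E
```

```text
clock: 5.5
eef_pos: [506.3, -50.8, 103.6]
tool_rot: [-1.854, 0.001, -1.061]
force: [-4.0, 4.3, 2.6]
width: 12.9
[-0.44  0.85  0.67  1.83 -0.43  0.88 -0.64] [ 1.    0.39 -0.46]
```

View pics/s6.png

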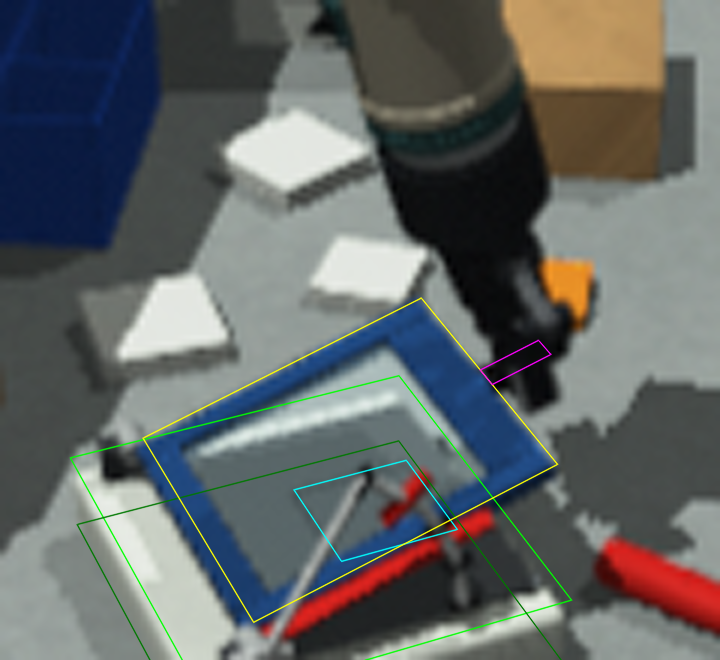

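```bash
python3 -m jog '[{"x":0,"y":-13.3,"z":0,"ax":-0.07,"ay":0,"az":0,"grip":8},{"x":0,"y":-26.7,"z":0.7,"ax":-0.14,"ay":0,"az":0,"grip":8},{"x":0,"y":-39.9,"z":2.5,"ax":-0.209,"ay":0,"az":0,"grip":8},{"x":0,"y":-53,"z":5.2,"ax":-0.279,"ay":0,"az":0,"grip":8},{"x":0,"y":-53,"z":5.2,"ax":-0.279,"ay":0,"az":0,"grip":8}]'
python3 -m jog '[{"x":0,"y":-13.3,"z":0,"ax":-0.07,"ay":0,"az":0,"grip":8},{"x":0,"y":-26.7,"z":0.7,"ax":-0.14,"ay":0,"az":0,"grip":8},{"x":0,"y":-39.9,"z":2.5,"ax":-0.209,"ay":0,"az":0,"grip":8},{"x":0,"y":-46,"z":3.7,"ax":-0.242,"ay":0,"az":0,"grip":8},{"x":0,"y":-46,"z":3.7,"ax":-0.242,"ay":0,"az":0,"grip":8}]'
python3 - <<'E'
from edge import *
from tgt import *
s=read_state();print(s["qpos"].round(2),s["torque"].round(2)); 
G=s["eef_pos"]-8*R.from_euler('xyz',s["tool_rot"]).apply([0,1,0]); h=tab(0,0); dd=G-h
print("angle from G",np.arctan2(dd[2],-(dd[0]*np.cos(YAW)+dd[1]*np.sin(YAW))), "rad",np.linalg.norm(dd))
for th,n in((.8,"s7.png"),):
    g=get_image("side"); overlay(g,(582,-10.5,.503),(185,90,305,210),6,n,th=th)
E
```

```text
clock: 6.05
eef_pos: [523.4, -41.4, 152.9]
tool_rot: [-2.134, 0.001, -1.063]
force: [-4.9, 5.9, 4.6]
width: 12.8
clock: 6.55
eef_pos: [547.3, -28.2, 189.9]
tool_rot: [-2.375, 0.002, -1.065]
force: [-4.3, 6.1, 6.0]
width: 13.0
[-0.48  1.09  0.76  1.26 -0.19  1.66 -0.83] [ 0.84  0.32 -1.02]
angle from G 0.8012038403080705 rad 191.3638104975546
```

View pics/s7.png

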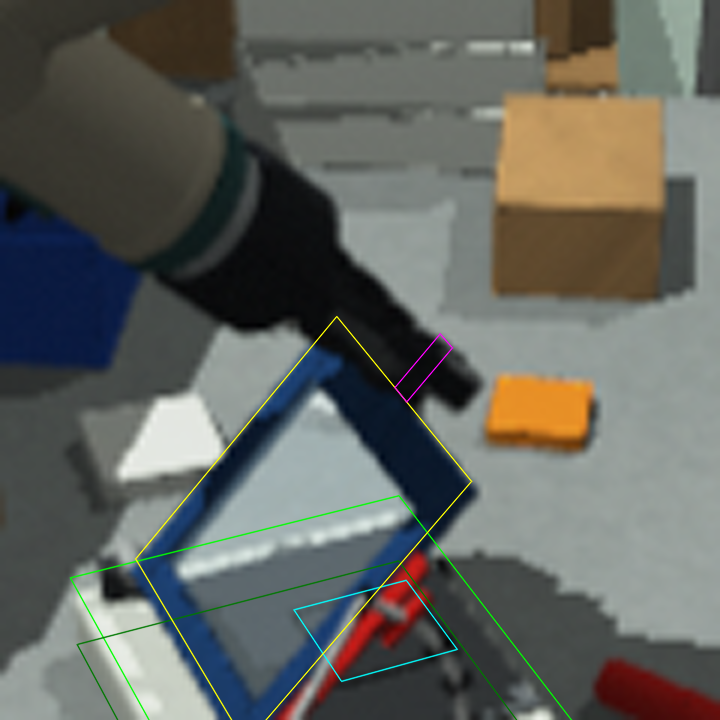

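```bash
python3 -m jog '[{"x":0,"y":0,"z":0,"ax":0,"ay":0,"az":0,"grip":40},{"x":0,"y":0,"z":0,"ax":0,"ay":0,"az":0,"grip":40},{"x":0,"y":0,"z":0,"ax":0,"ay":0,"az":0,"grip":40},{"x":0,"y":0,"z":0,"ax":0,"ay":0,"az":0,"grip":40},{"x":0,"y":0,"z":0,"ax":0,"ay":0,"az":0,"grip":40}]'
python3 -m jog '[{"x":0,"y":-20,"z":0,"ax":0,"ay":0,"az":0,"grip":40},{"x":0,"y":-50,"z":0,"ax":0,"ay":0,"az":0,"grip":40},{"x":0,"y":-80,"z":-10,"ax":0,"ay":0,"az":0,"grip":40},{"x":0,"y":-100,"z":-30,"ax":0,"ay":0,"az":0,"grip":40},{"x":0,"y":-100,"z":-60,"ax":0,"ay":0,"az":0,"grip":40}]'
python3 - <<'E'
from edge import *
from tgt import *
s=read_state();print(s["qpos"].round(2),s["torque"].round(2)); 
for th,n in((.8,"s8.png"),):
    g=get_image("side"); overlay(g,(582,-10.5,.503),(185,90,305,210),6,n,th=th)
E
```

```text
clock: 7.1
eef_pos: [548.1, -29.4, 190.0]
tool_rot: [-2.371, -0.001, -1.064]
force: [0.2, -0.6, 0.3]
width: 40.1
clock: 7.6
eef_pos: [575.9, -14.1, 303.1]
tool_rot: [-2.369, -0.002, -1.06]
force: [-0.8, 0.0, 0.6]
width: 40.3
[-0.47  1.01  0.79  1.06 -0.14  1.9  -0.81] [ 0.37 -0.65  0.04]
```

View pics/s8.png

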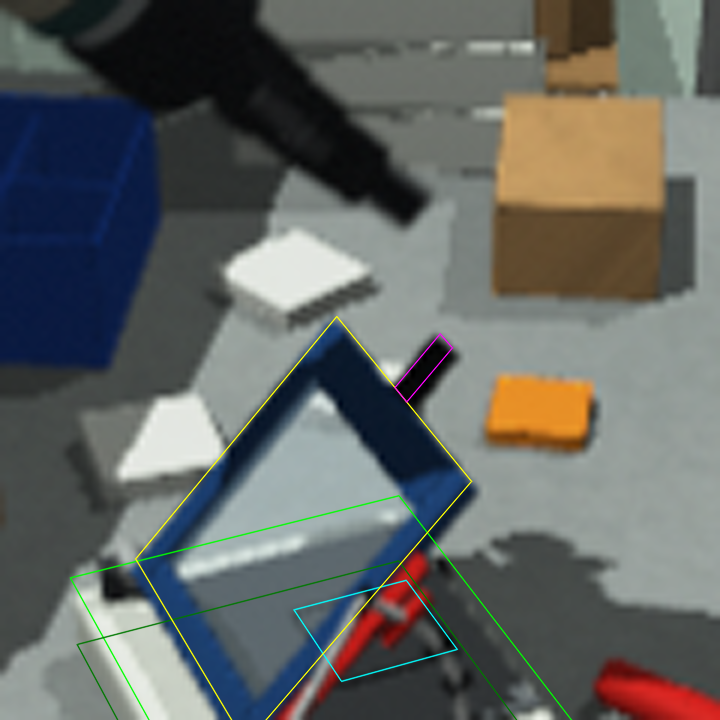

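Run:
```python
from fk import *
show([500,-220,360],0.2,0)
```

```text
d [ 142.4   80.5 -150. ] a [0.791 0.287 0.127] rows>= 4.438829124893186 5.676131287137711
```

```bash
python3 -m jog '[{"x":60,"y":5,"z":-65,"ax":0.1,"ay":0.05,"az":0.02,"grip":60},{"x":142,"y":80,"z":-150,"ax":0.79,"ay":0.287,"az":0.127,"grip":80},{"x":142,"y":80,"z":-150,"ax":0.79,"ay":0.287,"az":0.127,"grip":80},{"x":142,"y":80,"z":-150,"ax":0.79,"ay":0.287,"az":0.127,"grip":80},{"x":142,"y":80,"z":-150,"ax":0.79,"ay":0.287,"az":0.127,"grip":80}]'
python3 - <<'E'
from fk import *
s=read_state();print(s["qpos"].round(4).tolist())
show([500,-220,360],0.2,0)
E
```

```text
clock: 8.15
eef_pos: [498.8, -222.7, 356.8]
tool_rot: [-1.697, -0.018, -1.333]
force: [-0.6, 0.2, 0.3]
width: 79.9
[-0.2096, 0.5366, 0.8704, 1.5837, -0.3088, 1.2812, -0.6316]
d [-2.3 -3.4  1.4] a [0.126 0.037 0.021] rows>= 0.08674099376880577 0.8870421949752634
```

```bash
cat > fk2.py <<'E'
from fk import *
D+=[([-.48,1.09,.76,1.26,-.19,1.66,-.83],[547.3,-28.2,189.9],[-2.375,.002,-1.065]),
([-.47,1.01,.79,1.06,-.14,1.9,-.81],[575.9,-14.1,303.1],[-2.369,-.002,-1.06]),
([-.44,.85,.67,1.83,-.43,.88,-.64],[506.3,-50.8,103.6],[-1.854,.001,-1.061]),
([-.19,.78,.36,2.07,-.67,.41,-.36],[501.7,-53.3,50.5],[-1.571,.002,-1.063]),
([-.22,.71,.44,2.06,-.62,.5,-.41],[497.4,-63.2,90.7],[-1.572,.001,-1.089]),
([-.32,.65,.51,2.03,-.55,.6,-.47],[506.1,-40,130.6],[-1.572,-.004,-1.038]),
([-0.2096,0.5366,0.8704,1.5837,-0.3088,1.2812,-0.6316],[498.8,-222.7,356.8],[-1.697,-.018,-1.333])]
AX=np.array([[0,0,1],[0,1,0]]*3+[[0,0,1]],float)
def fkg(q,T):
    Rm=R.identity(); p=np.zeros(3)
    for i in range(7):
        Rm=Rm*R.from_rotvec(AX[i]*SG[i]*q[i]); p=p+Rm.apply(T[3*i:3*i+3])
    return p,Rm
def res(v):
    o=[]
    for q,p,r in D:
        pp,RR=fkg(q,v[:21]); o+=list(pp-p); o+=list(100*((RR*RT).inv()*R.from_euler('xyz',r)).as_rotvec())
    return o
E
python3 - <<'E'
from fk2 import *
v0=np.zeros(21); v0[2]=453;v0[8]=488;v0[14]=370;v0[20]=391
r=least_squares(lambda v:np.r_[res(v),(v-v0)*.01],v0)
e=np.array(res(r.x)).reshape(-1,6); print(r.x.round(1)); print(e.round(1))
np.save("fk.npy",r.x)
E
```

```text
[-1.000e+00 -3.800e+00  3.359e+02  6.800e+00 -3.800e+00  3.110e+01
 -3.700e+00 -8.600e+00  5.191e+02 -7.100e+00 -8.600e+00  4.500e+00
  3.300e+00 -4.400e+00  3.745e+02 -4.000e-01 -4.400e+00 -2.880e+01
 -4.200e+00  6.300e+00  3.622e+02]
[[-0.7  0.4  0.9 -0.   0.   0. ]
 [ 0.6 -1.5 -2.5  0.3 -1.  -0.9]
 [ 1.9  1.5  1.2 -0.   0.1 -0.3]
 [-0.7 -0.4 -0.7  0.1  0.2 -0.3]
 [-0.8 -0.7  0.8  0.  -0.   0. ]
 [-0.2 -2.1 -1.6 -0.3  0.1 -0.6]
 [-0.2  1.7  1.4 -0.7  0.4  0.2]
 [ 0.9  0.   1.5 -0.5 -0.5  0.1]
 [-0.7  0.9 -2.2  0.3  0.2  0. ]
 [ 2.6 -0.6  0.3 -0.4 -0.3  0.1]
 [-2.   2.1  1.1  0.1  0.  -0.5]
 [-0.7 -0.4 -0.2  0.   0.   0. ]]
```

```bash
cat > plan.py <<'E'
from fk2 import *
TT=np.load("fk.npy")
def ikg(pos,Rt,s,w=3):
    def rs(q):
        p,Rm=fkg(q,TT); return np.r_[(p-pos),300*((Rm*RT).inv()*Rt).as_rotvec(),w*(q-s)/np.pi]
    r=least_squares(rs,np.clip(s,LO+.03,HI-.03),bounds=(LO+.02,HI-.02),max_nfev=100)
    return np.linalg.norm(r.fun[:6]),r.x
def path(qa,qb,n=13):
    for t in np.linspace(0,1,n):
        q=qa+(qb-qa)*t; p,Rm=fkg(q,TT); f=(Rm*RT).apply([0,1,0]); print(round(t,2),p.round(0),"f",f.round(2),"eul",(Rm*RT).as_euler('xyz').round(2))
E
python3 - <<'E'
from plan import *
d=np.radians; q0=read_state()["qpos"]
rng=np.random.default_rng(1)
for n,p,az in (("white",[612,-293,18.],-.19),("amber",[505,-285,18.],-.069),("stage",np.r_[ST,63],YAW)):
  for back_ in (0,100):
    for fl in (True,False):
        Rt,f=ori(az,d(42),fl); c=[]
        for k in range(12):
            s=rng.uniform(LO,HI); s[2]=rng.uniform(-.3,.9); s[4]=3.6; s[0]=rng.uniform(-.5,.5); s[6]=1.5 if fl else -1.6
            e,q=ikg(np.array(p)-back_*f,Rt,s); 
            if e<3: c.append((np.min(np.r_[q-LO,HI-q]),q))
        c.sort(key=lambda t:-t[0]); print(n,back_,fl,len(c),*( (c[0][1].round(2),round(c[0][0],2)) if c else ()))
E
```

```text
white 0 True 10 [0.16 1.08 0.57 2.17 3.79 0.99 1.  ] 0.3
white 0 False 12 [ 0.06  1.14  0.76  2.14  3.88  1.08 -2.33] 0.33
white 100 True 12 [-0.01  1.1   0.99  2.35  4.01  1.29  0.79] 0.12
white 100 False 12 [ 0.1   0.96  0.78  2.32  3.98  1.08 -2.23] 0.15
amber 0 True 12 [0.21 1.21 0.79 2.37 3.97 1.42 1.13] 0.1
amber 0 False 11 [ 0.2   1.19  0.82  2.34  4.    1.39 -2.05] 0.13
amber 100 True 0
amber 100 False 0
stage 0 True 12 [0.23 0.88 0.05 2.34 3.87 0.82 1.61] 0.13
stage 0 False 11 [ 0.32  0.86 -0.09  2.31  3.82  0.71 -1.47] 0.16
stage 100 True 12 [0.34 0.69 0.07 2.45 4.07 0.76 1.52] 0.02
stage 100 False 12 [ 0.55  0.67 -0.25  2.41  3.94  0.57 -1.49] 0.06
```

Run:
```python
from plan import *
d=np.radians; q0=read_state()["qpos"]
Rt,f=ori(-.19,d(40),True)
for z in (20,80,150,220):
    e,q=ikg(np.array([612,-293,z])+8*f,Rt,np.array([.1,1,.6,2,3.7,.9,1.1])); print("white",z,round(e,1),q.round(2))
    if z==150: qb=q
Rt,f=ori(-.069,d(40),True)
for z in (20,60,120,180):
    e,q=ikg(np.array([505,-285,z])+8*f,Rt,np.array([.2,1,.6,2.2,3.8,1.1,1.1])); print("amber",z,round(e,1),q.round(2))
Rt,f=ori(YAW,d(40),True)
for y in(0,-100,-200):
  for z in (65,100):
    P=np.r_[ST+y*np.array([-np.sin(YAW),np.cos(YAW)]),z]; e,q=ikg(P+8*f,Rt,np.array([.3,.9,.3,2.2,3.8,.9,1.5])); print("stage",y,z,round(e,1),q.round(2))
path(q0,qb)
```

```text
white 20 0.0 [0.18 1.05 0.51 2.14 3.8  0.89 1.01]
white 80 0.0 [0.18 0.92 0.52 2.15 3.9  0.79 0.95]
white 150 0.0 [0.19 0.76 0.51 2.14 4.05 0.65 0.83]
white 220 0.0 [0.3  0.58 0.32 2.1  4.22 0.43 0.71]
amber 20 0.0 [0.3  1.1  0.6  2.34 3.94 1.2  1.23]
amber 60 0.0 [0.29 1.   0.62 2.35 4.01 1.13 1.18]
amber 120 0.0 [0.27 0.85 0.65 2.35 4.12 1.01 1.09]
amber 180 0.0 [0.35 0.64 0.51 2.33 4.22 0.78 1.02]
stage 0 65 0.0 [0.13 0.88 0.16 2.32 3.93 0.82 1.49]
stage 0 100 0.0 [0.14 0.79 0.14 2.32 3.99 0.74 1.42]
stage -100 65 0.0 [0.33 0.88 0.09 2.11 4.22 0.67 1.31]
stage -100 100 0.0 [ 0.5   0.81 -0.18  2.11  4.22  0.46  1.36]
stage -200 65 16.2 [ 0.77  0.97 -0.46  1.93  4.22  0.25  1.53]
stage -200 100 23.4 [ 0.77  0.91 -0.47  1.96  4.22  0.25  1.49]
0.0 [ 498. -223.  357.] f [-0.12 -0.05 -0.99] eul [-1.7  -0.02 -1.33]
0.08 [ 424. -318.  363.] f [-0.33 -0.31 -0.89] eul [-2.02 -0.12 -1.07]
0.17 [ 376. -405.  399.] f [-0.46 -0.54 -0.7 ] eul [-2.36 -0.07 -0.77]
0.25 [ 362. -479.  452.] f [-0.49 -0.74 -0.46] eul [-2.66  0.13 -0.51]
0.33 [ 384. -534.  504.] f [-0.4  -0.89 -0.22] eul [-2.89  0.42 -0.32]
0.42 [ 436. -568.  541.] f [-0.21 -0.98 -0.03] eul [-3.09  0.77 -0.18]
0.5 [ 506. -580.  551.] f [ 0.03 -1.    0.07] eul [ 2.96  1.15 -0.13]
0.58 [ 582. -569.  529.] f [ 0.3  -0.95  0.08] eul [ 1.61  1.49 -1.23]
0.67 [ 647. -536.  477.] f [ 0.53 -0.85 -0.01] eul [-0.02  1.18 -2.6 ]
0.75 [ 689. -486.  401.] f [ 0.7  -0.69 -0.17] eul [-0.25  0.81 -2.53]
0.83 [ 699. -425.  312.] f [ 0.78 -0.5  -0.38] eul [-0.43  0.47 -2.35]
0.92 [ 674. -358.  223.] f [ 0.75 -0.31 -0.58] eul [-0.64  0.19 -2.1 ]
1.0 [ 617. -294.  144.] f [ 0.63 -0.12 -0.77] eul [-0.87 -0.   -1.76]
```

Run:
```python
from plan import *
d=np.radians; q0=read_state()["qpos"]
Rt,f=ori(-.19,d(40),False)
for z in (20,80,150):
    e,q=ikg(np.array([612,-293,z])+8*f,Rt,np.array([.1,1,.6,2,3.7,.9,-2.1])); print("white",z,round(e,1),q.round(2))
    if z==150: qb=q
Rt,f=ori(YAW,d(40),False)
for x in(0,-60,-120):
    P=np.r_[ST+x*np.array([np.cos(YAW),np.sin(YAW)]),75]; e,q=ikg(P+8*f,Rt,np.array([.3,.9,.1,2.2,3.8,.8,-1.6])); print("stage",x,round(e,1),q.round(2))
q1=(q0+.3*(qb-q0)); q1[4]=.5; q1[5]=.35; q1[6]=-.6-.3
q2=q0+.7*(qb-q0); q2[4]=3.2; q2[5]=.4; q2[6]=qb[6]+.2
for a,b in((q0,q1),(q1,q2),(q2,qb)): print(); path(a,b,7)
print(q1.round(2),q2.round(2))
```

```text
white 20 0.0 [ 0.18  1.04  0.53  2.11  3.85  0.87 -2.18]
white 80 0.0 [ 0.18  0.91  0.53  2.12  3.95  0.77 -2.24]
white 150 0.0 [ 0.18  0.76  0.53  2.1   4.12  0.64 -2.38]
stage 0 0.0 [ 0.22  0.82  0.02  2.29  3.91  0.69 -1.62]
stage -60 0.0 [ 0.29  0.83  0.07  2.39  3.96  0.79 -1.53]
stage -120 8.5 [ 0.57  0.83 -0.13  2.45  3.94  0.69 -1.33]

0.0 [ 498. -223.  357.] f [-0.12 -0.05 -0.99] eul [-1.7  -0.02 -1.33]
0.17 [ 499. -287.  349.] f [-0.11 -0.22 -0.97] eul [-1.73 -0.19 -1.31]
0.33 [ 506. -345.  351.] f [-0.08 -0.38 -0.92] eul [-1.77 -0.35 -1.26]
0.5 [ 520. -394.  357.] f [-0.03 -0.51 -0.86] eul [-1.8  -0.49 -1.18]
0.67 [ 541. -433.  366.] f [ 0.04 -0.61 -0.79] eul [-1.83 -0.61 -1.07]
0.83 [ 568. -460.  374.] f [ 0.13 -0.68 -0.72] eul [-1.88 -0.71 -0.94]
1.0 [ 600. -473.  378.] f [ 0.23 -0.71 -0.67] eul [-1.92 -0.78 -0.78]

0.0 [ 600. -473.  378.] f [ 0.23 -0.71 -0.67] eul [-1.92 -0.78 -0.78]
0.17 [ 584. -506.  387.] f [ 0.2  -0.79 -0.58] eul [-2.24 -0.74 -0.46]
0.33 [ 588. -527.  398.] f [ 0.22 -0.85 -0.48] eul [-2.49 -0.64 -0.17]
0.5 [ 609. -533.  400.] f [ 0.3  -0.86 -0.41] eul [-2.65 -0.51  0.08]
0.67 [ 638. -522.  386.] f [ 0.42 -0.82 -0.39] eul [-2.72 -0.36  0.31]
0.83 [ 664. -494.  353.] f [ 0.53 -0.74 -0.42] eul [-2.7  -0.22  0.52]
1.0 [ 676. -452.  303.] f [ 0.61 -0.61 -0.51] eul [-2.61 -0.1   0.72]

0.0 [ 676. -452.  303.] f [ 0.61 -0.61 -0.51] eul [-2.61 -0.1   0.72]
0.17 [ 675. -435.  279.] f [ 0.64 -0.56 -0.54] eul [-2.58 -0.04  0.82]
0.33 [ 671. -414.  253.] f [ 0.66 -0.49 -0.57] eul [-2.53 -0.    0.93]
0.5 [ 665. -389.  226.] f [ 0.67 -0.41 -0.62] eul [-2.47  0.02  1.04]
0.67 [ 654. -360.  198.] f [ 0.67 -0.32 -0.67] eul [-2.41  0.03  1.15]
0.83 [ 638. -328.  170.] f [ 0.66 -0.23 -0.72] eul [-2.34  0.03  1.27]
1.0 [ 617. -294.  144.] f [ 0.63 -0.12 -0.77] eul [-2.27  0.    1.38]
[-0.09  0.6   0.77  1.74  0.5   0.35 -0.9 ] [ 0.07  0.69  0.63  1.95  3.2   0.4  -2.18]
```

```bash
cat >> plan.py <<'E'
def to(q):
    p,Rm=fkg(np.array(q),TT); d,a=rel(p,Rm*RT); print(np.array(p).round(0),"d",d,"a",a,"rows",round(np.linalg.norm(d)/50,1),round(np.degrees(np.linalg.norm(a))/8.59,1))
E
python3 - <<'E'
from plan import *
q0=read_state()["qpos"]; q1=np.array([-.09,.6,.77,1.74,.5,.35,-.9])
to(q0+.5*(q1-q0)); to(q1)
E
```

```text
[ 519. -395.  358.] d [172.4   4.8 -20.6] a [-0.06  -0.06  -0.489] rows 3.5 3.3
[ 597. -475.  380.] d [269.2 -22.4  33.7] a [ 0.017 -0.327 -0.846] rows 5.4 6.1
```

```bash
python3 -m jog '[{"x":45,"y":1,"z":-5,"ax":-0.02,"ay":-0.02,"az":-0.14,"grip":80},{"x":90,"y":2,"z":-10,"ax":-0.03,"ay":-0.03,"az":-0.27,"grip":80},{"x":135,"y":4,"z":-16,"ax":-0.05,"ay":-0.05,"az":-0.4,"grip":80},{"x":172,"y":5,"z":-20,"ax":-0.06,"ay":-0.06,"az":-0.49,"grip":80},{"x":210,"y":0,"z":-5,"ax":-0.03,"ay":-0.16,"az":-0.62,"grip":80}]'
python3 - <<'E'
from plan import *
q1=np.array([-.09,.6,.77,1.74,.5,.35,-.9]); q2=np.array([ 0.07,0.69,0.63,1.95,3.2,0.4,-2.18])
print(read_state()["qpos"].round(2)); to(q1); to(q1+.17*(q2-q1))
E
```

```text
clock: 8.65
eef_pos: [547.5, -423.8, 358.3]
tool_rot: [-1.825, -0.588, -1.049]
force: [0.2, -0.9, -0.4]
width: 80.3
[-0.23  0.65  0.99  1.68 -0.05  0.66 -0.55]
[ 597. -475.  380.] d [69.8 15.7 22.1] a [ 0.078 -0.137 -0.247] rows 1.5 2.0
[ 581. -509.  389.] d [92. 27. -7.] a [-0.052 -0.346 -0.338] rows 1.9 3.2
```

```bash
python3 -m jog '[{"x":35,"y":8,"z":11,"ax":0.04,"ay":-0.07,"az":-0.12,"grip":80},{"x":70,"y":16,"z":22,"ax":0.08,"ay":-0.14,"az":-0.25,"grip":80},{"x":82,"y":22,"z":8,"ax":0.01,"ay":-0.24,"az":-0.29,"grip":80},{"x":92,"y":27,"z":-7,"ax":-0.05,"ay":-0.34,"az":-0.34,"grip":80},{"x":92,"y":27,"z":-7,"ax":-0.05,"ay":-0.34,"az":-0.34,"grip":80}]'
python3 - <<'E'
from plan import *
q1=np.array([-.09,.6,.77,1.74,.5,.35,-.9]); q2=np.array([ 0.07,0.69,0.63,1.95,3.2,0.4,-2.18])
print(read_state()["qpos"].round(2)); to(q1+.33*(q2-q1)); to(q1+.5*(q2-q1))
E
```

```text
clock: 9.15
eef_pos: [579.1, -507.6, 387.2]
tool_rot: [-2.242, -0.741, -0.471]
force: [0.2, -0.0, -0.8]
width: 80.2
[-0.23  0.74  1.08  1.77  0.16  0.24 -0.42]
[ 585. -529.  399.] d [ 18.6  11.4 -12.3] a [-0.06  -0.223 -0.093] rows 0.5 1.7
[ 605. -535.  400.] d [35.6 19.4 -1. ] a [-0.077 -0.455 -0.198] rows 0.8 3.3
```

```bash
python3 -m jog '[{"x":10,"y":6,"z":-7,"ax":-0.03,"ay":-0.11,"az":-0.05,"grip":80},{"x":19,"y":11,"z":-12,"ax":-0.06,"ay":-0.22,"az":-0.09,"grip":80},{"x":27,"y":15,"z":-6,"ax":-0.07,"ay":-0.34,"az":-0.15,"grip":80},{"x":36,"y":19,"z":-1,"ax":-0.08,"ay":-0.45,"az":-0.2,"grip":80},{"x":36,"y":19,"z":-1,"ax":-0.08,"ay":-0.45,"az":-0.2,"grip":80}]'
python3 - <<'E'
from plan import *
q1=np.array([-.09,.6,.77,1.74,.5,.35,-.9]); q2=np.array([ 0.07,0.69,0.63,1.95,3.2,0.4,-2.18])
print(read_state()["qpos"].round(2)); to(q1+.5*(q2-q1)); to(q1+.75*(q2-q1));to(q2)
E
```

```text
clock: 9.65
eef_pos: [601.1, -534.0, 402.9]
tool_rot: [-2.548, -0.61, -0.093]
force: [0.7, -0.2, -0.3]
width: 79.6
[-0.15  0.72  0.92  1.78  1.26  0.24 -1.19]
[ 605. -535.  400.] d [2.2 3.3 3.3] a [-0.011 -0.159 -0.073] rows 0.1 1.2
[ 649. -512.  372.] d [19.2  7.  57.3] a [ 0.056 -0.491 -0.243] rows 1.2 3.7
[ 673. -455.  302.] d [ -5.3  -4.6 146.5] a [ 0.231 -0.813 -0.391] rows 2.9 6.2
```

J5 is flipping as planned.

```bash
python3 -m jog '[{"x":2,"y":3,"z":3,"ax":-0.01,"ay":-0.15,"az":-0.07,"grip":80},{"x":10,"y":5,"z":25,"ax":0.02,"ay":-0.28,"az":-0.14,"grip":80},{"x":19,"y":7,"z":57,"ax":0.05,"ay":-0.41,"az":-0.2,"grip":80},{"x":19,"y":7,"z":57,"ax":0.056,"ay":-0.49,"az":-0.24,"grip":80},{"x":12,"y":3,"z":90,"ax":0.12,"ay":-0.6,"az":-0.29,"grip":80}]'
python3 - <<'E'
from plan import *
q2=np.array([ 0.07,0.69,0.63,1.95,3.2,0.4,-2.18]);qb=np.array([ 0.18,0.76,0.53,2.1,4.12,0.64,-2.38])
print(read_state()["qpos"].round(2)); to(q2); to(q2+.5*(qb-q2)); to(qb)
E
```

```text
clock: 10.15
eef_pos: [658.6, -492.4, 349.4]
tool_rot: [-2.695, -0.305, 0.393]
force: [-0.4, -0.9, -0.5]
width: 80.0
[-0.    0.69  0.6   1.9   2.34  0.43 -1.73]
[ 673. -455.  302.] d [12.  -3.8 60.6] a [ 0.153 -0.326 -0.185] rows 1.2 2.7
[ 663. -389.  225.] d [  4.1 -27.2 159.5] a [ 0.305 -0.612 -0.375] rows 3.2 5.2
[ 617. -294.  142.] d [-26.4 -89.6 274.5] a [ 0.541 -0.837 -0.608] rows 5.8 7.8
```

```bash
python3 -m jog '[{"x":8,"y":-2,"z":40,"ax":0.06,"ay":-0.12,"az":-0.07,"grip":80},{"x":12,"y":-4,"z":61,"ax":0.12,"ay":-0.25,"az":-0.14,"grip":80},{"x":10,"y":-12,"z":95,"ax":0.19,"ay":-0.38,"az":-0.22,"grip":80},{"x":7,"y":-18,"z":125,"ax":0.25,"ay":-0.5,"az":-0.3,"grip":80},{"x":4,"y":-27,"z":159,"ax":0.305,"ay":-0.6,"az":-0.37,"grip":80}]'
python3 - <<'E'
from plan import *
d=np.radians
print(read_state()["qpos"].round(2)); Rt,f=ori(-.19,d(40),False)
print(f, rel(np.array([612,-293,100])+8*f,Rt))
E
```

```text
clock: 10.65
eef_pos: [661.8, -388.1, 223.5]
tool_rot: [-2.474, 0.01, 1.011]
force: [-0.0, -0.2, -0.5]
width: 80.0
[ 0.34  0.66  0.17  2.06  3.13  0.47 -1.68]
[ 0.63122015 -0.12139616 -0.76604444] (array([ 57.3,  10.8, 155.8]), array([ 0.201, -0.251, -0.273]))
```

```bash
python3 -m jog '[{"x":12,"y":2,"z":31,"ax":0.05,"ay":-0.06,"az":-0.07,"grip":84},{"x":24,"y":4,"z":62,"ax":0.1,"ay":-0.12,"az":-0.13,"grip":84},{"x":40,"y":7,"z":105,"ax":0.15,"ay":-0.19,"az":-0.2,"grip":84},{"x":57,"y":11,"z":155,"ax":0.2,"ay":-0.25,"az":-0.27,"grip":84},{"x":57,"y":11,"z":155,"ax":0.2,"ay":-0.25,"az":-0.27,"grip":84}]'
cat > mk.py <<'E'
from plan import *
def marks(name,b,sc,fn,pts,polys=()):
    g=get_image(name); img=np.ascontiguousarray(cv2.resize(g["color"][b[1]:b[3],b[0]:b[2],::-1],None,fx=sc,fy=sc,interpolation=cv2.INTER_CUBIC))
    for P,c in pts:
        u=((proj(g,P)[0]-[b[0],b[1]]+.5)*sc).astype(int); cv2.drawMarker(img,tuple(int(i) for i in u),c,0,16,1)
    for P,c in polys:
        u=((proj(g,P)-[b[0],b[1]]+.5)*sc).astype(np.int32); cv2.polylines(img,[u],True,c,1,cv2.LINE_AA)
    cv2.imwrite("pics/"+fn,img)
E
python3 - <<'E'
from mk import *
d=np.radians; s=read_state(); print(s["qpos"].round(2)); Rt,f=ori(-.19,d(40),False)
print(rel(np.array([612,-293,100])+8*f,Rt))
M=R.from_euler('xyz',s["tool_rot"]); p=s["eef_pos"]
tip=[(p+M.apply([sx*42,11,0]),(0,255,255)) for sx in(-1,1)]+[(p,(0,255,0))]
marks("side",(220,90,320,165),7,"s9.png",tip); marks("top",(300,140,380,210),8,"t9.png",tip)
E
```

```text
clock: 11.15
eef_pos: [614.7, -293.7, 90.1]
tool_rot: [-2.262, -0.002, 1.373]
force: [0.1, -0.6, -0.7]
width: 83.9
[ 0.53  0.8  -0.05  2.15  3.5   0.5  -1.63]
(array([ 0.3, -1.4, -4.2]), array([-0.007, -0.007, -0.003]))
```

View pics/s9.png

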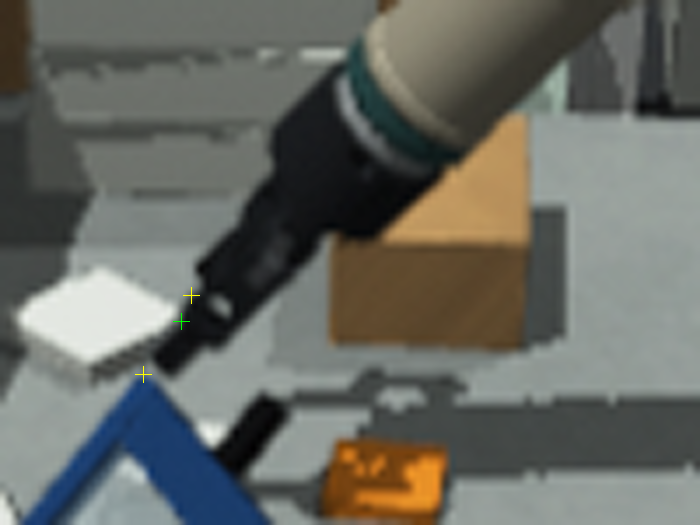

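View pics/t9.png

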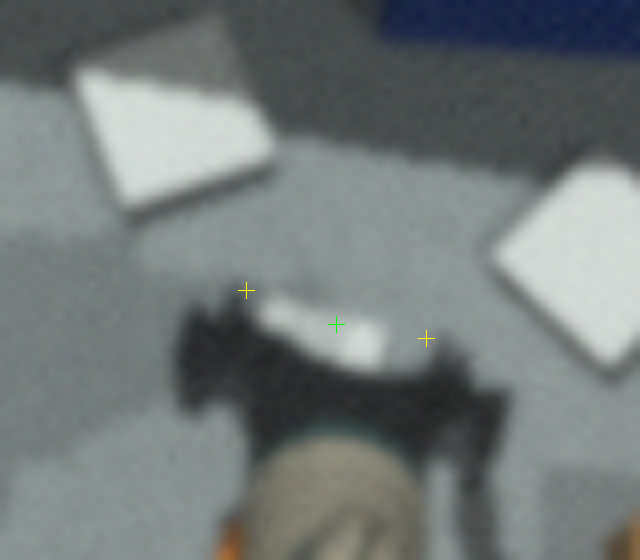

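```bash
cat >> tgt.py <<'E'
def W2T(v):
    s=read_state(); return R.from_euler('xyz',s["tool_rot"]).inv().apply(v).round(1)
E
python3 - <<'E'
from mk import *
Rt,f=ori(-.19,np.radians(40),False)
print(rel([614,-293.5,40],Rt),rel([614,-293.5,17],Rt))
E
```

```text
(array([ 1.3, 38.5, 38.2]), array([ 0.002, -0.007, -0.007])) (array([ 1.4, 56.1, 53. ]), array([ 0.002, -0.007, -0.007]))
```

```bash
python3 -m jog '[{"x":0,"y":13,"z":13,"ax":0,"ay":-0.007,"az":-0.007,"grip":84},{"x":0,"y":26,"z":26,"ax":0,"ay":-0.007,"az":-0.007,"grip":84},{"x":1,"y":38,"z":38,"ax":0,"ay":-0.007,"az":-0.007,"grip":84},{"x":1,"y":38,"z":38,"ax":0,"ay":-0.007,"az":-0.007,"grip":84}]'
python3 - <<'E'
from mk import *
Rt,f=ori(-.19,np.radians(40),False)
s=read_state(); print(s["qpos"].round(2));print(rel([614,-293.5,17],Rt))
marks("top",(300,140,380,210),8,"t10.png",[(s["eef_pos"],(0,255,0))])
E
```

```text
clock: 11.65
eef_pos: [613.8, -293.4, 40.0]
tool_rot: [-2.27, 0.002, 1.383]
force: [-1.2, 0.7, -0.5]
width: 84.1
[ 0.52  0.91 -0.02  2.15  3.48  0.62 -1.59]
(array([-0. , 17.8, 14.6]), array([0.001, 0.003, 0.   ]))
```

View pics/t10.png

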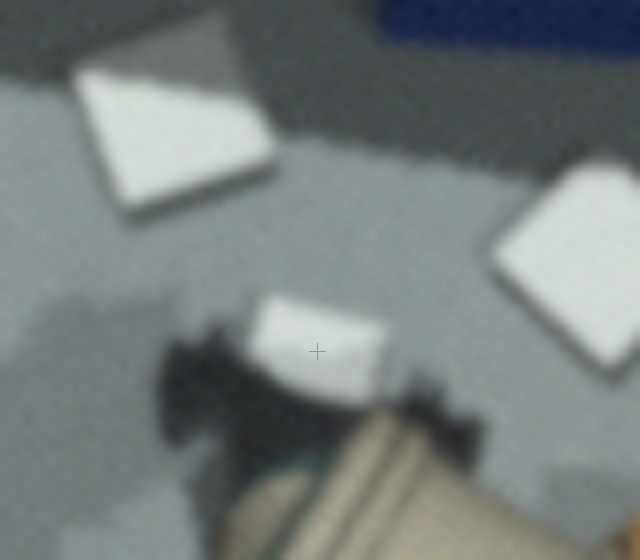

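```bash
python3 -m jog '[{"x":0,"y":9,"z":7.3,"ax":0,"ay":0.003,"az":0,"grip":84},{"x":0,"y":17.8,"z":14.6,"ax":0,"ay":0.003,"az":0,"grip":84},{"x":0,"y":17.8,"z":14.6,"ax":0,"ay":0.003,"az":0,"grip":84}]'
python3 -m jog '[{"x":0,"y":0,"z":0,"ax":0,"ay":0,"az":0,"grip":68},{"x":0,"y":0,"z":0,"ax":0,"ay":0,"az":0,"grip":68},{"x":0,"y":0,"z":0,"ax":0,"ay":0,"az":0,"grip":68}]'
python3 - <<'E'
from mk import *
s=read_state(); print(s["force"].round(1))
crop(get_image("side"),"s11.png",215,105,315,175,7)
E
```

```text
clock: 12.0
eef_pos: [612.6, -292.7, 15.4]
tool_rot: [-2.267, -0.002, 1.382]
force: [-0.9, 0.6, 1.3]
width: 84.2
clock: 12.3
eef_pos: [613.1, -293.0, 17.0]
tool_rot: [-2.269, -0.001, 1.382]
force: [-0.5, 0.6, -0.2]
width: 67.7
[-0.5  0.6 -0.2]
```

View pics/s11.png

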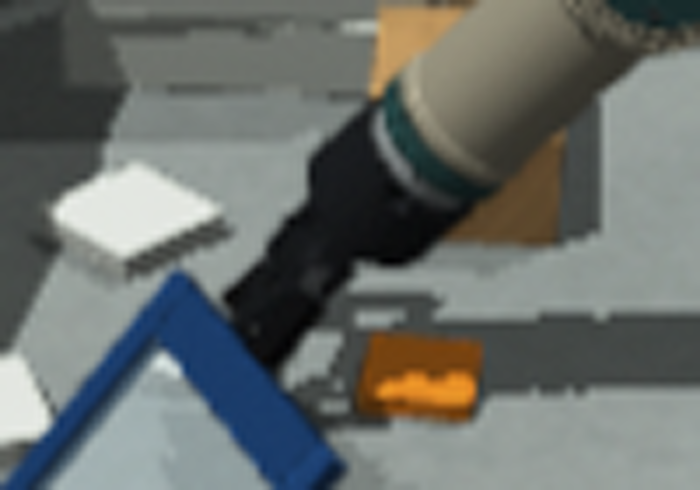

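```bash
python3 -m jog '[{"x":0,"y":0,"z":0,"ax":0,"ay":0,"az":0,"grip":50},{"x":0,"y":0,"z":0,"ax":0,"ay":0,"az":0,"grip":50},{"x":0,"y":0,"z":0,"ax":0,"ay":0,"az":0,"grip":50},{"x":0,"y":0,"z":0,"ax":0,"ay":0,"az":0,"grip":50}]'
```

```text
clock: 12.75
eef_pos: [613.1, -293.1, 17.6]
tool_rot: [-2.27, -0.001, 1.382]
force: [-2.2, 0.4, 5.3]
width: 57.0
```

```bash
python3 -c "
from plan import *
print(W2T([0,0,70]))"
python3 -m jog '[{"x":0,"y":-8,"z":-6.5,"ax":0,"ay":0,"az":0,"grip":50},{"x":0,"y":-23,"z":-19,"ax":0,"ay":0,"az":0,"grip":50},{"x":0,"y":-40,"z":-33,"ax":0,"ay":0,"az":0,"grip":50},{"x":0,"y":-54,"z":-45,"ax":0,"ay":0,"az":0,"grip":50},{"x":0,"y":-54,"z":-45,"ax":0,"ay":0,"az":0,"grip":50}]'
python3 - <<'E'
from mk import *
s=read_state(); print(s["force"].round(1),s["qpos"].round(2))
crop(get_image("side"),"s12.png",215,85,315,155,7);crop(get_image("top"),"t12.png",300,140,380,210,7)
E
```

```text
[  0.1 -53.6 -45. ]
clock: 13.25
eef_pos: [613.8, -293.7, 90.2]
tool_rot: [-2.272, 0.0, 1.382]
force: [0.6, -0.1, -1.3]
width: 57.0
[ 0.6 -0.1 -1.3] [ 0.54  0.8  -0.05  2.16  3.51  0.52 -1.62]
```

View pics/s12.png

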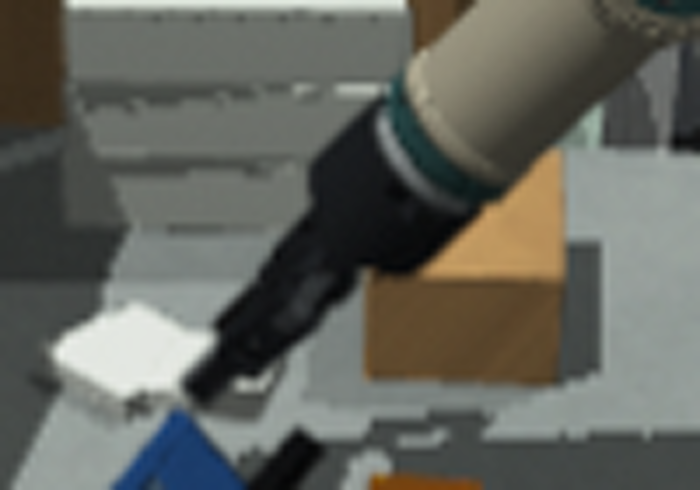

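View pics/t12.png

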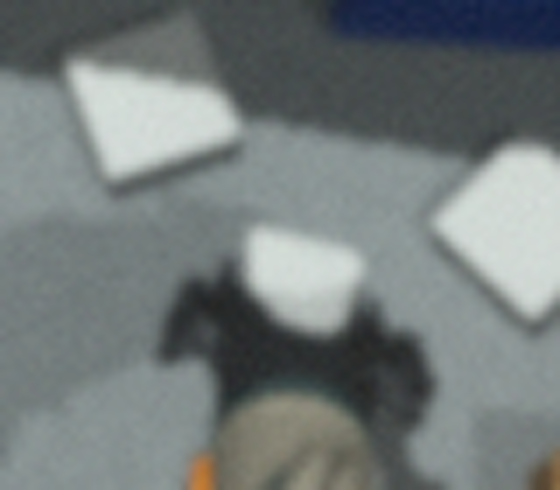

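Run:
```python
from mk import *
s=read_state(); g=get_image("top")
b=(300,140,380,210); im=up=cv2.resize(g["color"][b[1]:b[3],b[0]:b[2]],None,fx=8,fy=8,interpolation=cv2.INTER_CUBIC)
m=(im.min(2)>165).astype(np.uint8)
n,l,st,c=cv2.connectedComponentsWithStats(m)
i=l[(int(270/7*8)),int(300/7*8)]; mm=(l==i)
ys,xs=np.nonzero(mm); P=back(g,np.c_[(xs+.5)/8+b[0]-.5,(ys+.5)/8+b[1]-.5],86.6)[:,:2]-s["eef_pos"][:2]
az=s["tool_rot"][2]-np.pi/2; print("az",az)
for a in (az,az-.03,az+.03):
    A=P@[np.cos(a),np.sin(a)]; L=P@[-np.sin(a),np.cos(a)]
    # far edge per lateral bin
    bins=np.arange(-24,25,6); print([ (round(A[(L>q)&(L<q+6)].max(),1)) for q in bins], "lat far part",np.percentile(L[(A>12)&(A<22)],[1,99]).round(1))
```

```text
az -0.18880334122361608
[np.float64(28.5), np.float64(29.0), np.float64(28.9), np.float64(29.4), np.float64(28.7), np.float64(28.7), np.float64(28.2), np.float64(27.5), np.float64(26.6)] lat far part [-32.   26.5]
[np.float64(29.0), np.float64(29.3), np.float64(29.3), np.float64(29.4), np.float64(28.8), np.float64(28.4), np.float64(28.1), np.float64(26.9), np.float64(26.1)] lat far part [-31.3  27.1]
[np.float64(28.0), np.float64(28.6), np.float64(28.6), np.float64(29.3), np.float64(28.7), np.float64(29.0), np.float64(28.4), np.float64(28.1), np.float64(27.1)] lat far part [-32.7  25.8]
```

```bash
cat >> plan.py <<'E'
def stg(x,y,z,xo=0): 
    c,s=np.cos(YAW),np.sin(YAW); return np.array([ST[0]+c*x-s*y,ST[1]+s*x+c*y,z])
E
python3 - <<'E'
from plan import *
q=read_state()["qpos"]; Rt,f=ori(YAW,np.radians(40),False)
for P in ((-70,-110,105),(-70,-50,90),(-70,0,75),(-30,0,72),(0,0,70),(0,0,63)):
    e,q=ikg(stg(*P),Rt,q,3); print(P,round(e,1),q.round(2),stg(*P).round(0))
print(rel(stg(-70,-110,105),Rt))
E
```

```text
(-70, -110, 105) 0.0 [ 0.86  0.81 -0.51  2.16  4.22  0.27 -1.62] [ 574. -141.  105.]
(-70, -50, 90) 0.0 [ 0.66  0.79 -0.31  2.3   3.96  0.48 -1.42] [545. -88.  90.]
(-70, 0, 75) 0.0 [ 0.52  0.82 -0.22  2.42  3.79  0.65 -1.29] [521. -44.  75.]
(-30, 0, 72) 0.0 [ 0.45  0.83 -0.24  2.35  3.74  0.6  -1.33] [556. -25.  72.]
(0, 0, 70) 0.0 [ 0.41  0.83 -0.25  2.3   3.71  0.56 -1.35] [582. -10.  70.]
(0, 0, 63) 0.0 [ 0.41  0.85 -0.24  2.3   3.7   0.58 -1.34] [582. -10.  63.]
(array([142.2, -56.7,  39.1]), array([-0.002, -0.531, -0.443]))
```

Run:
```python
from plan import *
Rt,f=ori(0.2,np.radians(40),False)
print(rel([570,-180,105],Rt))
```

```text
(array([102.9, -54.3,  36.2]), array([-0.002, -0.299, -0.248]))
```

```bash
python3 -m jog '[{"x":30,"y":-16,"z":11,"ax":0,"ay":-0.09,"az":-0.075,"grip":50},{"x":65,"y":-34,"z":23,"ax":0,"ay":-0.19,"az":-0.16,"grip":50},{"x":103,"y":-54,"z":36,"ax":0,"ay":-0.3,"az":-0.25,"grip":50},{"x":103,"y":-54,"z":36,"ax":0,"ay":-0.3,"az":-0.25,"grip":50}]'
python3 - <<'E'
from plan import *
print(read_state()["qpos"].round(2));Rt,f=ori(YAW,np.radians(40),False)
print(rel(stg(-70,-40,95),Rt))
E
```

```text
clock: 13.8
eef_pos: [568.1, -176.2, 104.2]
tool_rot: [-2.265, -0.005, 1.779]
force: [0.8, -0.6, -2.1]
width: 57.3
[ 0.61  0.75 -0.18  2.29  3.81  0.53 -1.53]
(array([100.6,   2.6,  12. ]), array([-0.003, -0.229, -0.185]))
```

```bash
python3 -m jog '[{"x":25,"y":1,"z":3,"ax":0,"ay":-0.06,"az":-0.05,"grip":50},{"x":55,"y":1,"z":6,"ax":0,"ay":-0.12,"az":-0.1,"grip":50},{"x":80,"y":2,"z":9,"ax":0,"ay":-0.18,"az":-0.14,"grip":50},{"x":100,"y":3,"z":12,"ax":0,"ay":-0.23,"az":-0.185,"grip":50},{"x":100,"y":3,"z":12,"ax":0,"ay":-0.23,"az":-0.185,"grip":50}]'
python3 - <<'E'
from plan import *
print(read_state()["qpos"].round(2));Rt,f=ori(YAW,np.radians(40),False)
print(rel(stg(-70,0,74),Rt),rel(stg(-10,0,71),Rt))
crop(get_image("side"),"s13.png",185,85,305,205,5);crop(get_image("top"),"t13.png",215,130,325,240,5)
E
```

```text
clock: 14.3
eef_pos: [543.1, -82.1, 94.1]
tool_rot: [-2.266, 0.003, 2.069]
force: [0.3, 0.8, -1.0]
width: 56.9
[ 0.57  0.78 -0.22  2.35  3.93  0.56 -1.43]
(array([44. , 14.3, 14. ]), array([-0.003, -0.002, -0.005])) (array([ 44.3,  55.1, -30.2]), array([-0.003, -0.002, -0.005]))
```

View pics/s13.png

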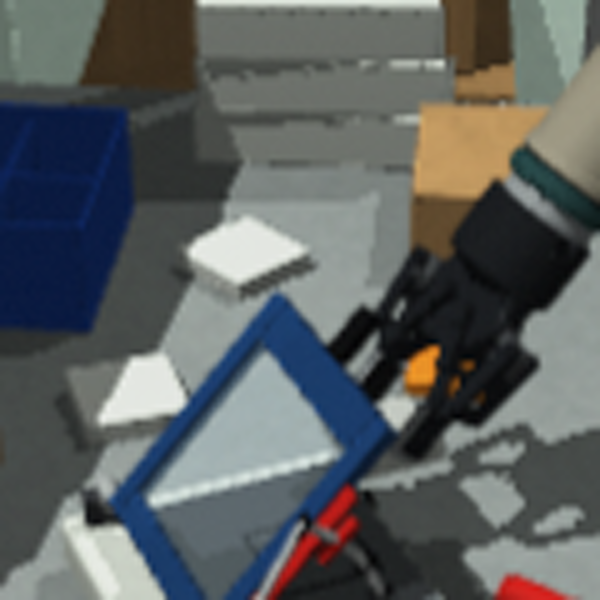

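View pics/t13.png

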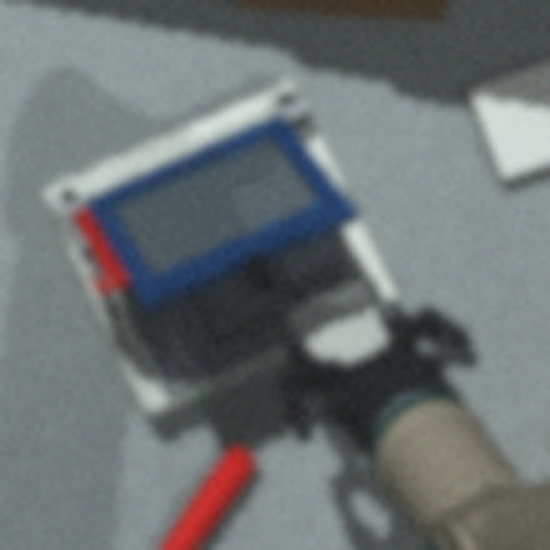

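```bash
python3 -m jog '[{"x":22,"y":7,"z":7,"ax":0,"ay":0,"az":-0.003,"grip":50},{"x":44,"y":14,"z":14,"ax":0,"ay":0,"az":-0.005,"grip":50},{"x":44,"y":28,"z":-1,"ax":0,"ay":0,"az":-0.005,"grip":50},{"x":44,"y":42,"z":-16,"ax":0,"ay":0,"az":-0.005,"grip":50},{"x":44,"y":42,"z":-16,"ax":0,"ay":0,"az":-0.005,"grip":50}]'
python3 - <<'E'
from plan import *
print(read_state()["qpos"].round(2));Rt,f=ori(YAW,np.radians(40),False)
print(rel(stg(0,0,70),Rt),rel(stg(0,0,65),Rt))
crop(get_image("side"),"s14.png",185,85,305,205,5)
E
```

```text
clock: 14.9
eef_pos: [560.6, -25.7, 73.8]
tool_rot: [-2.272, 0.004, 2.071]
force: [0.5, 0.1, -0.4]
width: 57.0
[ 0.39  0.83 -0.18  2.37  3.74  0.65 -1.35]
(array([  3.1,  19.7, -17.5]), array([ 0.003,  0.   , -0.005])) (array([  3.1,  23.5, -14.3]), array([ 0.003,  0.   , -0.005]))
```

View pics/s14.png

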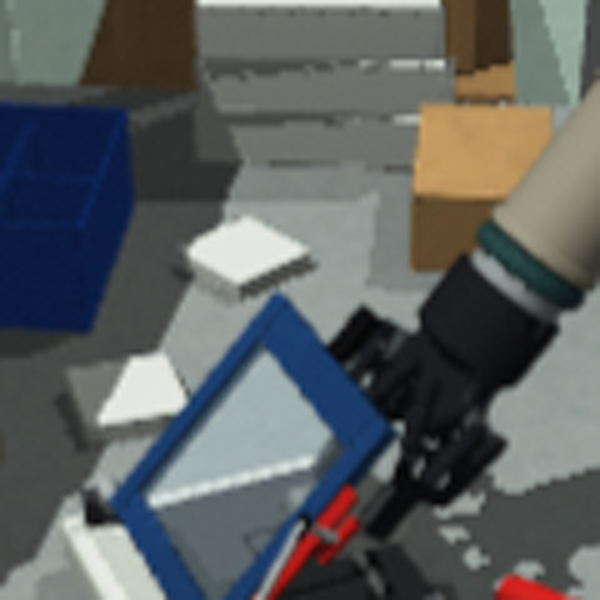

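```bash
python3 -m jog '[{"x":2,"y":10,"z":-9,"ax":0.003,"ay":0,"az":-0.005,"grip":50},{"x":3,"y":20,"z":-17.5,"ax":0.003,"ay":0,"az":-0.005,"grip":50},{"x":3,"y":20,"z":-17.5,"ax":0.003,"ay":0,"az":-0.005,"grip":50},{"x":3,"y":20,"z":-17.5,"ax":0.003,"ay":0,"az":-0.005,"grip":50}]'
python3 - <<'E'
from ov import *
from plan import *
s=read_state();print(s["qpos"].round(2),s["force"].round(1));Rt,f=ori(YAW,np.radians(40),False)
print(rel(stg(0,0,65),Rt),W2T([0,0,-1]))
overlay(get_image("side"),(582,-10.5,.503),(195,130,295,220),8,"s15.png",th=.8); overlay(get_image("top"),(582,-10.5,.503),(215,140,305,225),8,"t15.png",th=.8)
E
```

```text
clock: 15.35
eef_pos: [578.8, -11.0, 68.9]
tool_rot: [-2.264, -0.002, 2.074]
force: [-0.7, -0.1, -1.0]
width: 56.9
[ 0.35  0.84 -0.19  2.33  3.71  0.62 -1.37] [-0.7 -0.1 -1. ]
(array([-1.1,  4.9,  0.2]), array([-0.005, -0.001,  0.002])) [-0.   0.8  0.6]
```

View pics/s15.png

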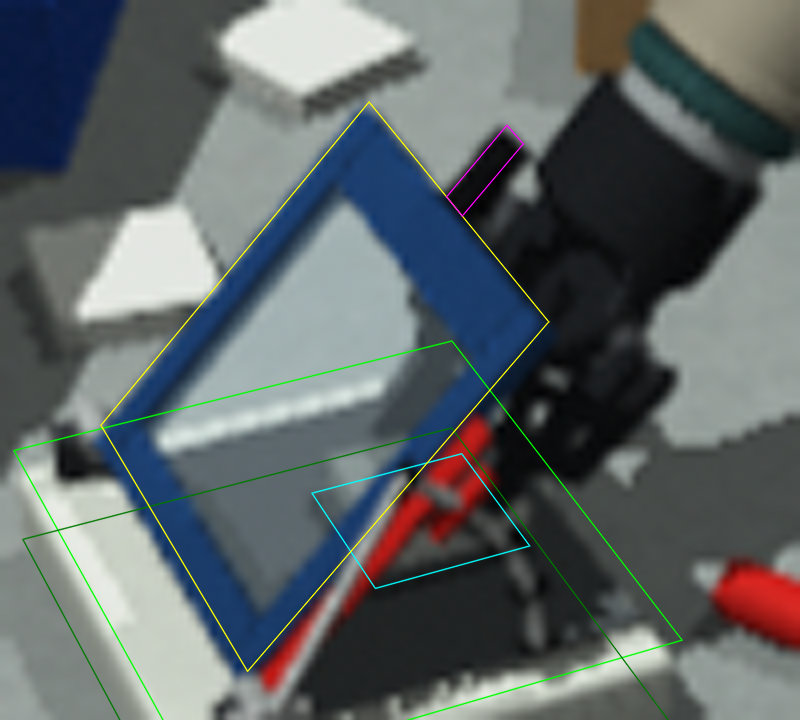

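View pics/t15.png

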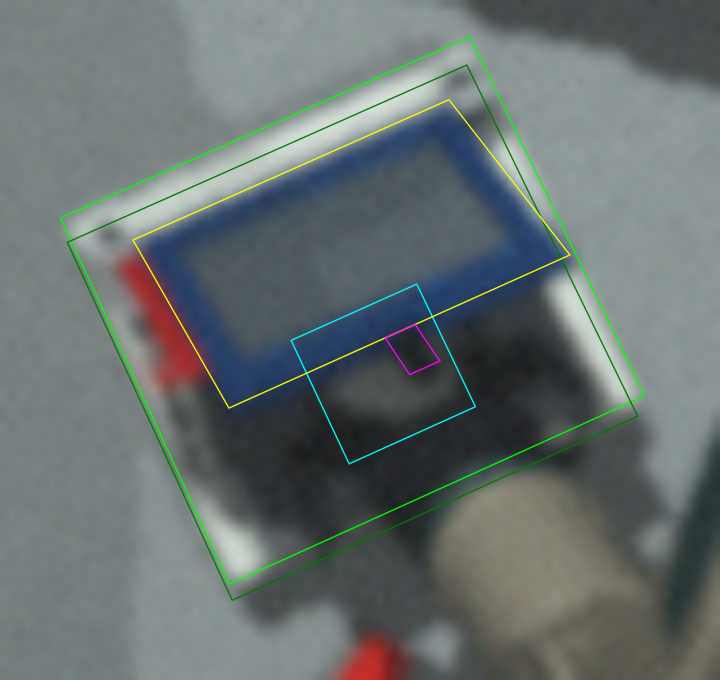

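Run:
```python
from plan import *
from scipy.ndimage import map_coordinates
def prof(g,fn,ts,us):
    im=cv2.GaussianBlur(g["color"].astype(float).mean(2),(0,0),.6); out=[]
    for t in ts:
        uv=proj(g,np.array([fn(t,u) for u in us])); out.append(map_coordinates(im,[uv[:,1],uv[:,0]],order=1).mean())
    return np.array(out)
T=get_image("top");S=get_image("side")
ts=np.arange(-20,21,2.)
print(ts.astype(int))
for n,g in(("top",T),("side",S)):
    print(n,"back x=130+t",prof(g,lambda t,u:stg(130+t,u,45),ts,np.linspace(-60,60,20)).astype(int))
    print(n,"right y=-105-t",prof(g,lambda t,u:stg(u,-105-t,45),ts,np.linspace(0,90,20)).astype(int))
    print(n,"left y=105+t",prof(g,lambda t,u:stg(u,105+t,45),ts,np.linspace(-50,-20,20)).astype(int))
    print(n,"left bottom y=105+t z0",prof(g,lambda t,u:stg(u,105+t,0),ts,np.linspace(-40,110,20)).astype(int))
    print(n,"back bottom x=130+t z0",prof(g,lambda t,u:stg(130+t,u,0),ts,np.linspace(-30,80,20)).astype(int))
```

```text
[-20 -18 -16 -14 -12 -10  -8  -6  -4  -2   0   2   4   6   8  10  12  14
  16  18  20]
top back x=130+t [176 188 197 201 202 198 191 179 166 153 142 135 133 133 134 136 138 139
 140 141 141]
top right y=-105-t [ 82  91 101 113 125 135 143 149 152 152 151 149 148 148 148 147 147 148
 148 148 148]
top left y=105+t [102 113 125 138 151 163 171 173 170 161 150 141 136 136 138 140 142 143
 143 144 143]
top left bottom y=105+t z0 [ 95 101 108 115 122 130 135 138 137 134 130 128 129 130 131 132 132 132
 132 131 130]
top back bottom x=130+t z0 [ 80  89 104 122 141 159 174 185 192 196 196 193 187 177 165 153 143 136
 132 131 132]
side back x=130+t [201 201 201 201 203 207 212 216 217 217 212 200 179 157 142 135 132 132
 133 133 133]
side right y=-105-t [173 177 176 172 165 158 152 148 145 142 140 138 138 137 136 135 135 134
 134 133 133]
side left y=105+t [ 63  67  72  84 100 118 136 153 170 187 199 204 202 192 176 156 134 115
 102  94  90]
side left bottom y=105+t z0 [ 91  89  87  85  81  74  65  58  56  65  82 101 117 127 133 136 138 138
 138 137 137]
side back bottom x=130+t z0 [192 193 194 191 182 167 152 142 135 132 130 130 130 130 130 130 130 130
 130 130 131]
```

```bash
python3 -m jog '[{"x":-1,"y":4.5,"z":0,"ax":-0.004,"ay":0,"az":0,"grip":50},{"x":-1,"y":4.5,"z":0,"ax":-0.004,"ay":0,"az":0,"grip":50},{"x":-1,"y":4.5,"z":0,"ax":-0.004,"ay":0,"az":0,"grip":50}]'
python3 - <<'E'
from plan import *
s=read_state();Rt,f=ori(YAW,np.radians(40),False)
print(s["force"],rel(stg(0,0,63.5),Rt),rel(stg(0,0,62),Rt))
E
```

```text
clock: 15.85
eef_pos: [581.8, -10.7, 65.4]
tool_rot: [-2.268, -0.002, 2.074]
force: [-0.2, -0.1, -1.8]
width: 57.1
[-0.15324238 -0.13128066 -1.75833   ] (array([0. , 1.6, 1. ]), array([-0.001, -0.001,  0.002])) (array([0. , 2.8, 1.9]), array([-0.001, -0.001,  0.002]))
```

```bash
python3 -m jog '[{"x":0,"y":0.8,"z":0.6,"ax":0,"ay":0,"az":0,"grip":50},{"x":0,"y":1.6,"z":1.2,"ax":0,"ay":0,"az":0,"grip":50},{"x":0,"y":1.6,"z":1.2,"ax":0,"ay":0,"az":0,"grip":50}]'
python3 -m jog '[{"x":0,"y":0.4,"z":0.3,"ax":0,"ay":0,"az":0,"grip":50},{"x":0,"y":0.8,"z":0.6,"ax":0,"ay":0,"az":0,"grip":50},{"x":0,"y":0.8,"z":0.6,"ax":0,"ay":0,"az":0,"grip":50}]'
```

```text
clock: 16.15
eef_pos: [581.8, -10.5, 63.4]
tool_rot: [-2.268, -0.002, 2.074]
force: [0.1, 0.5, -1.3]
width: 57.0
clock: 16.45
eef_pos: [582.0, -10.5, 62.6]
tool_rot: [-2.269, -0.002, 2.074]
force: [-0.2, -0.5, -1.3]
width: 57.2
```

```bash
python3 -m jog '[{"x":0,"y":0.4,"z":0.3,"ax":0,"ay":0,"az":0,"grip":50},{"x":0,"y":0.8,"z":0.6,"ax":0,"ay":0,"az":0,"grip":50},{"x":0,"y":0.8,"z":0.6,"ax":0,"ay":0,"az":0,"grip":50}]'
```

```text
clock: 16.75
eef_pos: [582.1, -10.4, 62.5]
tool_rot: [-2.27, -0.001, 2.074]
force: [-3.5, -1.5, 7.6]
width: 57.0
```

```bash
python3 -m jog '[{"x":0,"y":0,"z":0,"ax":0,"ay":0,"az":0,"grip":62},{"x":0,"y":0,"z":0,"ax":0,"ay":0,"az":0,"grip":68},{"x":0,"y":0,"z":0,"ax":0,"ay":0,"az":0,"grip":76},{"x":0,"y":0,"z":0,"ax":0,"ay":0,"az":0,"grip":76}]'
python3 - <<'E'
from plan import *
s=read_state();Rt,f=ori(YAW,np.radians(40),False)
print(s["force"],rel(stg(-70,0,76),Rt),rel(stg(-15,0,70),Rt))
E
```

```text
clock: 17.15
eef_pos: [582.1, -10.4, 61.5]
tool_rot: [-2.269, -0.002, 2.074]
force: [0.3, 0.0, 0.6]
width: 76.0
[0.30440467 0.0480333  0.62678168] (array([  0. , -56.2,  44.4]), array([-0.   , -0.001,  0.002])) (array([ -0. , -16.2,   6.1]), array([-0.   , -0.001,  0.002]))
```

```bash
python3 -m jog '[{"x":0,"y":-8,"z":3,"ax":0,"ay":0,"az":0,"grip":76},{"x":0,"y":-16,"z":6,"ax":0,"ay":0,"az":0,"grip":76},{"x":0,"y":-29,"z":18,"ax":0,"ay":0,"az":0,"grip":76},{"x":0,"y":-43,"z":31,"ax":0,"ay":0,"az":0,"grip":76},{"x":0,"y":-56,"z":44,"ax":0,"ay":0,"az":0,"grip":76}]'
python3 - <<'E'
from plan import *
from ov import overlay,poly,W
s=read_state();Rt,f=ori(YAW,np.radians(40),False); print(s["qpos"].round(2))
for az,P in ((.2,[550,-150,130]),(-.069,[505,-285,130])):
    Rt,f=ori(az,np.radians(42),False); print(rel(P,Rt))
    
overlay(get_image("side"),(582,-10.5,.503),(205,140,285,215),8,"s16.png",th=.8); overlay(get_image("top"),(582,-10.5,.503),(215,140,305,225),8,"t16.png",th=.8)
E
```

```text
clock: 17.65
eef_pos: [519.8, -44.8, 76.7]
tool_rot: [-2.268, -0.002, 2.074]
force: [-0.6, -0.4, -0.4]
width: 75.9
[ 0.46  0.83 -0.16  2.44  3.79  0.7  -1.31]
(array([-106.7,  -56.5,  -15.8]), array([-0.036,  0.228,  0.2  ]))
(array([-203.3, -123.8,   64.2]), array([-0.035,  0.431,  0.377]))
```

View pics/s16.png

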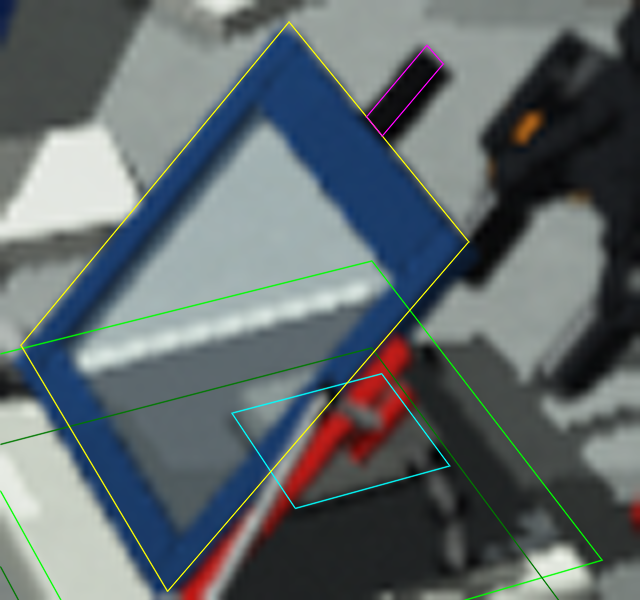

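View pics/t16.png

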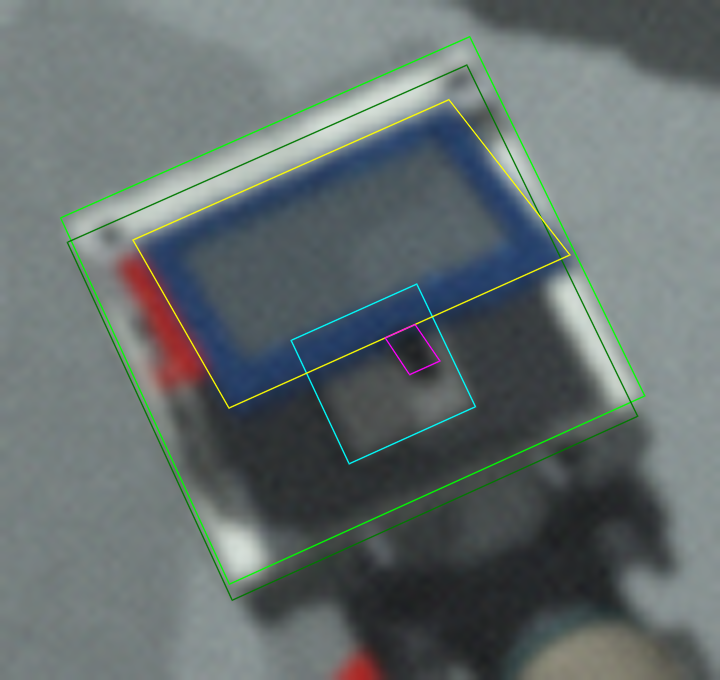

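```bash
python3 -m jog '[{"x":-35,"y":-19,"z":-5,"ax":-0.01,"ay":0.07,"az":0.06,"grip":80},{"x":-70,"y":-38,"z":-10,"ax":-0.02,"ay":0.15,"az":0.13,"grip":80},{"x":-106,"y":-56,"z":-15,"ax":-0.03,"ay":0.23,"az":0.2,"grip":84},{"x":-140,"y":-76,"z":8,"ax":-0.035,"ay":0.3,"az":0.26,"grip":84},{"x":-160,"y":-92,"z":24,"ax":-0.035,"ay":0.35,"az":0.31,"grip":84}]'
python3 - <<'E'
from mk import *
s=read_state(); print(s["qpos"].round(2))
q=s["qpos"]
for z in(90,40,17):
    Rt,f=ori(-.069,np.radians(43),False); e,q=ikg(np.array([506,-285,z]),Rt,q); print(z,round(e,1),q.round(2),rel([506,-285,z],Rt))
E
```

```text
clock: 18.25
eef_pos: [530.5, -224.9, 131.9]
tool_rot: [-2.306, 0.004, 1.601]
force: [-0.1, -0.6, -0.8]
width: 83.7
[ 0.66  0.7  -0.12  2.39  3.7   0.64 -1.52]
90 0.0 [ 0.78  0.8  -0.08  2.36  3.74  0.73 -1.49] (array([-59.1,  13.6,  47.8]), array([-0.015,  0.076,  0.064]))
40 0.0 [ 0.76  0.92 -0.05  2.35  3.7   0.84 -1.42] (array([-58.9,  50.7,  81.4]), array([-0.015,  0.076,  0.064]))
17 0.0 [ 0.75  0.98 -0.04  2.34  3.68  0.88 -1.39] (array([-58.8,  67.8,  96.8]), array([-0.015,  0.076,  0.064]))
```

```bash
python3 -m jog '[{"x":-30,"y":7,"z":24,"ax":-0.008,"ay":0.04,"az":0.03,"grip":84},{"x":-59,"y":14,"z":48,"ax":-0.015,"ay":0.076,"az":0.064,"grip":84},{"x":-59,"y":32,"z":64,"ax":-0.015,"ay":0.076,"az":0.064,"grip":84},{"x":-59,"y":51,"z":81,"ax":-0.015,"ay":0.076,"az":0.064,"grip":84},{"x":-59,"y":51,"z":81,"ax":-0.015,"ay":0.076,"az":0.064,"grip":84}]'
python3 - <<'E'
from mk import *
s=read_state(); print(s["qpos"].round(2)); Rt,f=ori(-.069,np.radians(43),False); print(rel([506,-285,17],Rt))
marks("top",(295,165,375,235),8,"t17.png",[(s["eef_pos"],(0,255,0))]);marks("side",(240,125,320,185),8,"s17.png",[(s["eef_pos"],(0,255,0))])
E
```

```text
clock: 18.75
eef_pos: [504.9, -280.8, 35.5]
tool_rot: [-2.314, -0.005, 1.507]
force: [0.0, 0.1, -0.3]
width: 84.0
[ 0.73  0.95 -0.04  2.38  3.66  0.88 -1.4 ]
(array([-4.2, 14.5, 11.5]), array([-0.007,  0.   ,  0.007]))
```

View pics/t17.png

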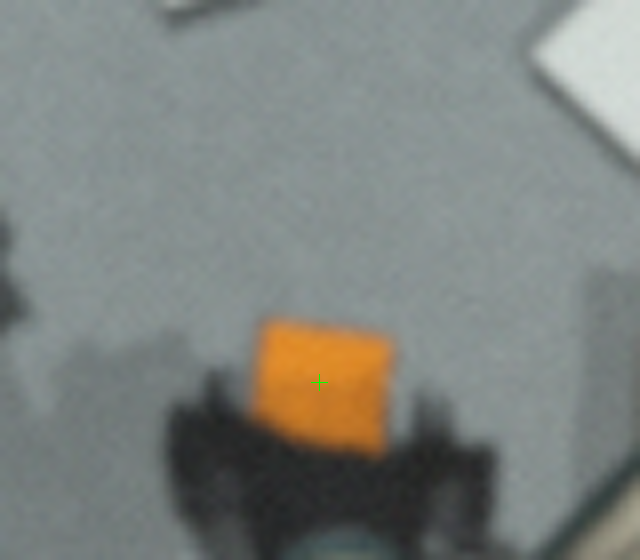

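View pics/s17.png

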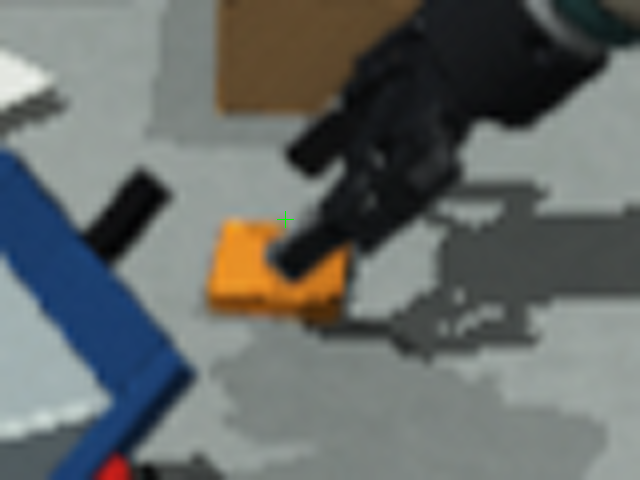

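```bash
python3 -m jog '[{"x":-4,"y":0,"z":0,"ax":-0.007,"ay":0,"az":0.007,"grip":84},{"x":-4,"y":7,"z":5.5,"ax":-0.007,"ay":0,"az":0.007,"grip":84},{"x":-4,"y":14.5,"z":11.5,"ax":-0.007,"ay":0,"az":0.007,"grip":84},{"x":-4,"y":14.5,"z":11.5,"ax":-0.007,"ay":0,"az":0.007,"grip":84}]'
python3 - <<'E'
from mk import *
s=read_state(); Rt,f=ori(-.069,np.radians(43),False); print(rel([506,-285,17],Rt))
marks("side",(240,125,320,185),8,"s18.png",[])
E
```

```text
clock: 19.25
eef_pos: [507.6, -285.8, 19.6]
tool_rot: [-2.326, 0.003, 1.503]
force: [0.1, -0.8, 0.2]
width: 83.8
(array([0.7, 0.8, 3. ]), array([ 0.004,  0.003, -0.001]))
```

View pics/s18.png

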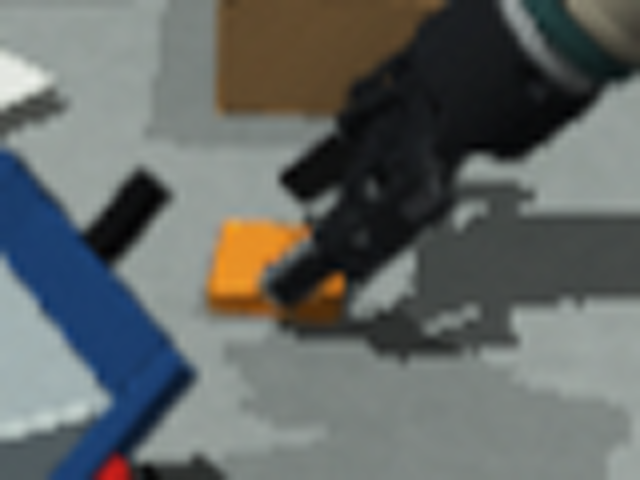

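Good, straddling. Small correction, then close.

```bash
python3 -m jog '[{"x":0.7,"y":0.8,"z":2.6,"ax":0,"ay":0,"az":0,"grip":84},{"x":0.7,"y":0.8,"z":2.6,"ax":0,"ay":0,"az":0,"grip":72},{"x":0.7,"y":0.8,"z":2.6,"ax":0,"ay":0,"az":0,"grip":66}]'
python3 -m jog '[{"x":0,"y":0,"z":0,"ax":0,"ay":0,"az":0,"grip":50},{"x":0,"y":0,"z":0,"ax":0,"ay":0,"az":0,"grip":50},{"x":0,"y":0,"z":0,"ax":0,"ay":0,"az":0,"grip":50},{"x":0,"y":0,"z":0,"ax":0,"ay":0,"az":0,"grip":50}]'
python3 - <<'E'
from mk import *
print(read_state()["force"].round(1),W2T([0,0,75])); Rt,f=ori(-.069,np.radians(43),False); print(rel([506,-285,17],Rt))
marks("side",(240,125,320,185),8,"s19.png",[])
E
```

```text
clock: 19.6
eef_pos: [506.3, -285.1, 18.2]
tool_rot: [-2.326, 0.003, 1.503]
force: [0.1, -0.3, 0.5]
width: 65.8
clock: 20.0
eef_pos: [506.3, -285.1, 19.0]
tool_rot: [-2.327, 0.004, 1.503]
force: [-2.5, 0.3, 4.9]
width: 57.0
[-2.5  0.3  4.9] [ -0.3 -54.5 -51.5]
(array([0.1, 1.2, 1.6]), array([ 0.006,  0.003, -0.002]))
```

View pics/s19.png

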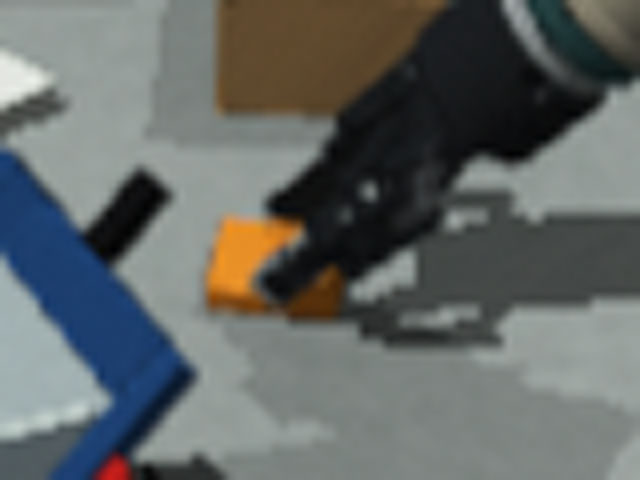

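```bash
python3 -m jog '[{"x":0,"y":-8,"z":-7.5,"ax":0,"ay":0,"az":0,"grip":50},{"x":0,"y":-22,"z":-21,"ax":0,"ay":0,"az":0,"grip":50},{"x":0,"y":-38,"z":-36,"ax":0,"ay":0,"az":0,"grip":50},{"x":0,"y":-54,"z":-51.5,"ax":0,"ay":0,"az":0,"grip":50},{"x":0,"y":-54,"z":-51.5,"ax":0,"ay":0,"az":0,"grip":50}]'
python3 - <<'E'
from mk import *
from meas import mask_orange
s=read_state(); print(s["qpos"].round(2)); g=get_image("top")
b=(295,165,375,235); im=cv2.resize(g["color"][b[1]:b[3],b[0]:b[2]],None,fx=8,fy=8,interpolation=cv2.INTER_CUBIC); cv2.imwrite("pics/t20.png",im[:,:,::-1])
m=mask_orange(im).astype(np.uint8)
n,l,st,c=cv2.connectedComponentsWithStats(m); mm=l==1+np.argmax(st[1:,4])
ys,xs=np.nonzero(mm); P=back(g,np.c_[(xs+.5)/8+b[0]-.5,(ys+.5)/8+b[1]-.5],s["eef_pos"][2]-4.5)[:,:2]-s["eef_pos"][:2]
az=s["tool_rot"][2]-np.pi/2; print("az",az)
for a in (az,az-.03,az+.03):
    A=P@[np.cos(a),np.sin(a)]; L=P@[-np.sin(a),np.cos(a)]
    bins=np.arange(-24,25,6); print([float(round(A[(L>q)&(L<q+6)].max(),1)) for q in bins], "lat far part",np.percentile(L[(A>12)&(A<22)],[1,99]).round(1))
E
```

```text
clock: 20.55
eef_pos: [507.7, -285.5, 96.2]
tool_rot: [-2.33, 0.006, 1.503]
force: [-0.0, -0.7, -1.4]
width: 56.6
[ 0.75  0.8  -0.06  2.39  3.7   0.77 -1.47]
az -0.06805175470773794
[28.8, 28.7, 28.7, 29.0, 29.0, 28.7, 29.1, 29.6, 29.0] lat far part [-32.   28.2]
[29.6, 29.2, 29.0, 29.1, 29.0, 28.7, 28.6, 29.0, 28.4] lat far part [-31.5  28.8]
[28.1, 28.2, 28.5, 29.0, 29.0, 29.1, 29.9, 30.2, 29.1] lat far part [-32.5  27.5]
```

View pics/t20.png

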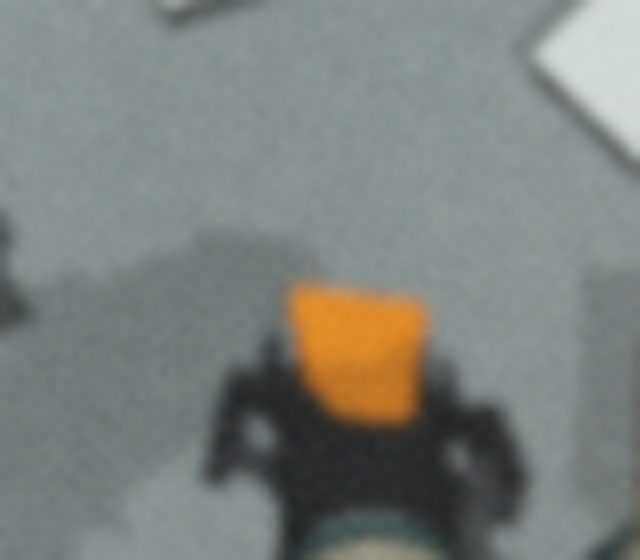

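Run:
```python
from mk import *
for n,b,sc in (("top",(230,155,290,215),10),("side",(205,165,275,220),10)):
    g=get_image(n); im=cv2.resize(g["color"][b[1]:b[3],b[0]:b[2],::-1],None,fx=sc,fy=sc,interpolation=cv2.INTER_CUBIC).astype(float)
    im=np.clip((im-20)*1.8,0,255).astype(np.uint8)
    def pl(P,c):
        u=((proj(g,np.array(P))-[b[0],b[1]]+.5)*sc).astype(np.int32); cv2.polylines(im,[u],True,c,1,cv2.LINE_AA)
    sq=lambda h,z:[stg(-h,-h,z),stg(-h,h,z),stg(h,h,z),stg(h,-h,z)]
    pl(sq(30,59),(0,255,0)); pl(sq(32,45),(255,255,0))
    cv2.imwrite(f"pics/w_{n}.png",im)
```

```text
(no output)
```

View pics/w_top.png

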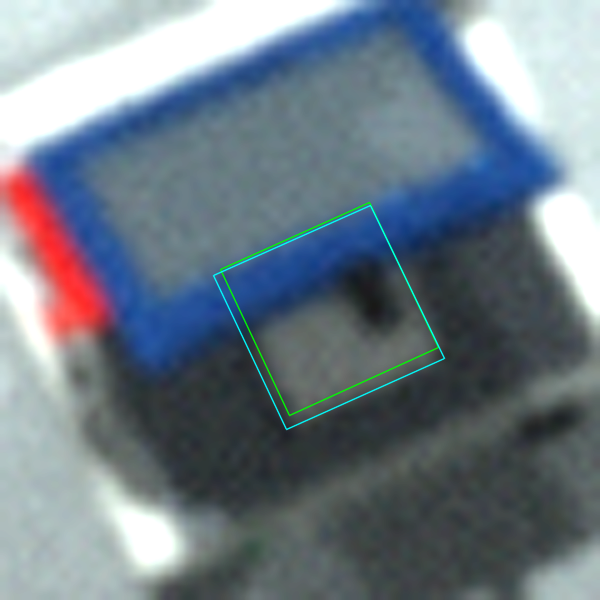

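View pics/w_side.png

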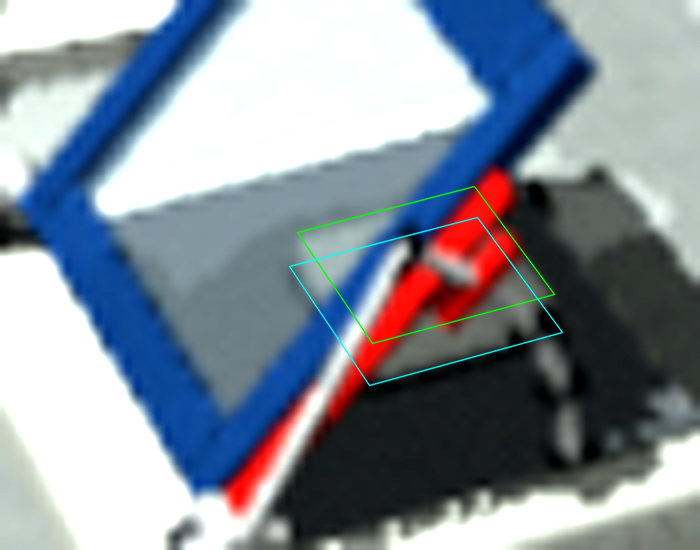

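Run:
```python
from plan import *
q=read_state()["qpos"]; Rt,f=ori(.2,np.radians(43),False)
print(rel([548,-165,115],Rt))
Rt,f=ori(YAW,np.radians(43),False)
for P in ((-70,-40,110),(-70,0,85),(-30,0,83),(0,0,82),(0,0,77)):
    e,q=ikg(stg(*P),Rt,q,3); print(P,round(e,1),q.round(2),stg(*P).round(0))
```

```text
(array([122.5,   6.1, -39.6]), array([ 0.004, -0.193, -0.186]))
(-70, -40, 110) 0.0 [ 0.63  0.76 -0.25  2.34  4.01  0.58 -1.47] [540. -79. 110.]
(-70, 0, 85) 0.0 [ 0.52  0.82 -0.17  2.44  3.85  0.73 -1.32] [521. -44.  85.]
(-30, 0, 83) 0.0 [ 0.45  0.82 -0.2   2.37  3.8   0.69 -1.36] [556. -25.  83.]
(0, 0, 82) 0.0 [ 0.41  0.83 -0.21  2.32  3.77  0.65 -1.39] [582. -10.  82.]
(0, 0, 77) 0.0 [ 0.4   0.84 -0.21  2.32  3.77  0.66 -1.38] [582. -10.  77.]
```

```bash
python3 -m jog '[{"x":35,"y":2,"z":-11,"ax":0,"ay":-0.06,"az":-0.06,"grip":50},{"x":78,"y":4,"z":-25,"ax":0,"ay":-0.12,"az":-0.12,"grip":50},{"x":122,"y":6,"z":-40,"ax":0.004,"ay":-0.193,"az":-0.186,"grip":50},{"x":122,"y":6,"z":-40,"ax":0.004,"ay":-0.193,"az":-0.186,"grip":50}]'
python3 - <<'E'
from plan import *
print(read_state()["qpos"].round(2));Rt,f=ori(YAW,np.radians(43),False)
print(rel(stg(-70,-40,110),Rt))
E
```

```text
clock: 21.1
eef_pos: [550.4, -159.6, 116.2]
tool_rot: [-2.325, -0.003, 1.781]
force: [-0.3, -0.7, -0.3]
width: 56.6
[ 0.61  0.75 -0.16  2.38  3.76  0.68 -1.46]
(array([80.8,  9.1, -0.4]), array([ 0.004, -0.215, -0.198]))
```

```bash
python3 -m jog '[{"x":25,"y":3,"z":0,"ax":0,"ay":-0.07,"az":-0.06,"grip":50},{"x":55,"y":6,"z":0,"ax":0,"ay":-0.14,"az":-0.13,"grip":50},{"x":81,"y":9,"z":0,"ax":0.004,"ay":-0.215,"az":-0.198,"grip":50},{"x":81,"y":9,"z":0,"ax":0.004,"ay":-0.215,"az":-0.198,"grip":50}]'
python3 - <<'E'
from plan import *
print(read_state()["qpos"].round(2));Rt,f=ori(YAW,np.radians(43),False)
print(rel(stg(-70,0,87),Rt),rel(stg(-30,0,84),Rt))
E
```

```text
clock: 21.5
eef_pos: [537.8, -83.2, 107.8]
tool_rot: [-2.317, -0.002, 2.066]
force: [-0.2, -0.2, -1.5]
width: 56.8
[ 0.61  0.77 -0.23  2.37  3.96  0.62 -1.42]
(array([42.4, 17.7, 11.7]), array([-0.004, -0.007, -0.004])) (array([ 42.7,  47. , -15.6]), array([-0.004, -0.007, -0.004]))
```

```bash
python3 -m jog '[{"x":21,"y":8,"z":6,"ax":0,"ay":-0.003,"az":0,"grip":50},{"x":42,"y":17.5,"z":11.5,"ax":-0.004,"ay":-0.007,"az":-0.004,"grip":50},{"x":42,"y":32,"z":-2,"ax":-0.004,"ay":-0.007,"az":-0.004,"grip":50},{"x":42,"y":47,"z":-15.5,"ax":-0.004,"ay":-0.007,"az":-0.004,"grip":50},{"x":42,"y":47,"z":-15.5,"ax":-0.004,"ay":-0.007,"az":-0.004,"grip":50}]'
python3 - <<'E'
from plan import *
s=read_state();print(s["qpos"].round(2));Rt,f=ori(YAW,np.radians(43),False)
print(rel(stg(-10,0,83),Rt),rel(stg(0,0,82),Rt))
crop(get_image("side"),"s21.png",205,105,305,205,6)
E
```

```text
clock: 22.0
eef_pos: [558.8, -26.9, 84.6]
tool_rot: [-2.324, 0.004, 2.07]
force: [0.1, 0.2, -0.8]
width: 56.6
[ 0.43  0.84 -0.2   2.39  3.75  0.72 -1.33]
(array([  3.3,  13.7, -12.2]), array([ 0.003, -0.   , -0.005])) (array([  3.3,  21.2, -18.8]), array([ 0.003, -0.   , -0.005]))
```

View pics/s21.png

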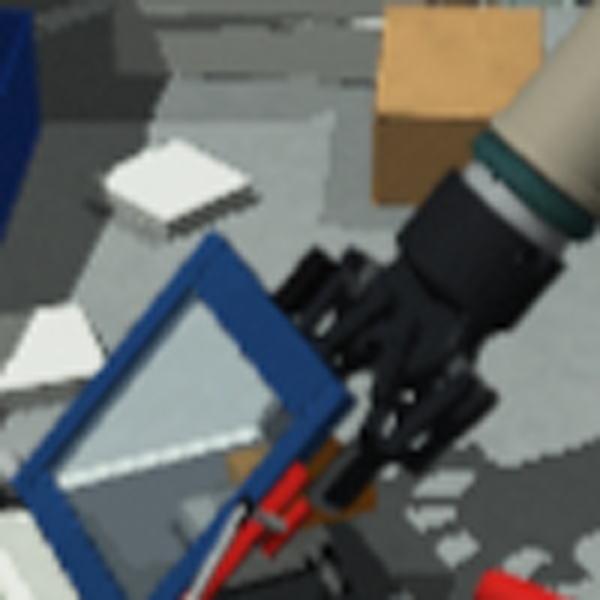

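```bash
python3 -m jog '[{"x":2,"y":7,"z":-6,"ax":0.003,"ay":0,"az":-0.005,"grip":50},{"x":3.3,"y":14,"z":-12,"ax":0.003,"ay":0,"az":-0.005,"grip":50},{"x":3.3,"y":20,"z":-18,"ax":0.003,"ay":0,"az":-0.005,"grip":50},{"x":3.3,"y":20,"z":-18,"ax":0.003,"ay":0,"az":-0.005,"grip":50},{"x":3.3,"y":20,"z":-18,"ax":0.003,"ay":0,"az":-0.005,"grip":50}]'
python3 - <<'E'
from plan import *
s=read_state();print(s["qpos"].round(2));Rt,f=ori(YAW,np.radians(43),False)
for z in(80,78.5):print(rel([582.1,-10.4,z],Rt))
crop(get_image("side"),"s22.png",205,105,305,205,6)
E
```

```text
clock: 22.55
eef_pos: [578.5, -11.6, 82.5]
tool_rot: [-2.318, -0.001, 2.074]
force: [-0.2, -0.8, -0.1]
width: 56.4
[ 0.39  0.84 -0.21  2.35  3.72  0.68 -1.35]
(array([-0.7,  4.4, -1. ]), array([-0.003, -0.   ,  0.001]))
(array([-0.8,  5.5, -0. ]), array([-0.003, -0.   ,  0.001]))
```

View pics/s22.png

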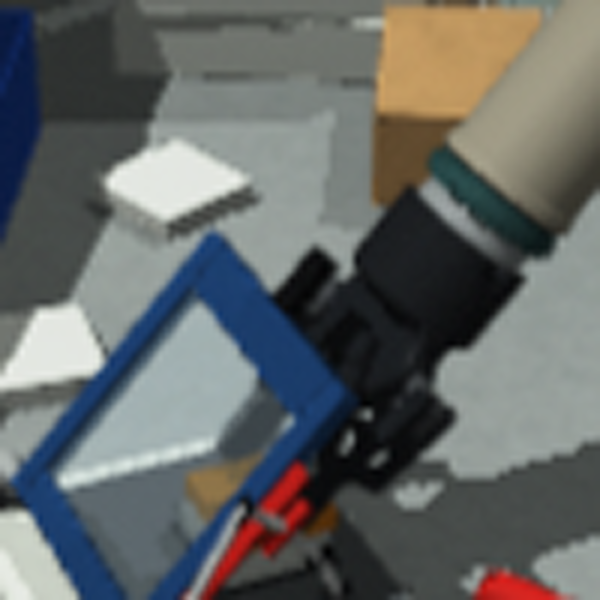

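```bash
python3 -m jog '[{"x":-0.7,"y":4.2,"z":-1,"ax":-0.003,"ay":0,"az":0,"grip":50},{"x":-0.7,"y":4.2,"z":-1,"ax":-0.003,"ay":0,"az":0,"grip":50},{"x":-0.7,"y":4.2,"z":-1,"ax":-0.003,"ay":0,"az":0,"grip":50}]'
python3 - <<'E'
from plan import *
s=read_state();Rt,f=ori(YAW,np.radians(43),False)
print(s["force"].round(1));
for z in(79,78):print(rel([582.1,-10.4,z],Rt))
E
```

```text
clock: 22.9
eef_pos: [581.9, -10.6, 80.0]
tool_rot: [-2.321, -0.001, 2.074]
force: [-0.2, 0.3, -1.4]
width: 56.3
[-0.2  0.3 -1.4]
(array([0. , 0.9, 0.4]), array([ 0.   , -0.001,  0.001]))
(array([0. , 1.6, 1.1]), array([ 0.   , -0.001,  0.001]))
```

```bash
python3 -m jog '[{"x":0,"y":0.5,"z":0.4,"ax":0,"ay":0,"az":0,"grip":50},{"x":0,"y":1.1,"z":0.8,"ax":0,"ay":0,"az":0,"grip":50},{"x":0,"y":1.1,"z":0.8,"ax":0,"ay":0,"az":0,"grip":50}]'
python3 -m jog '[{"x":0,"y":0.4,"z":0.3,"ax":0,"ay":0,"az":0,"grip":50},{"x":0,"y":0.8,"z":0.6,"ax":0,"ay":0,"az":0,"grip":50},{"x":0,"y":0.8,"z":0.6,"ax":0,"ay":0,"az":0,"grip":50}]'
```

```text
clock: 23.2
eef_pos: [582.0, -10.4, 78.7]
tool_rot: [-2.322, -0.001, 2.074]
force: [0.9, 0.4, -0.9]
width: 56.6
clock: 23.5
eef_pos: [582.4, -10.3, 78.1]
tool_rot: [-2.322, -0.0, 2.074]
force: [-0.7, -0.8, 1.2]
width: 56.8
```

```bash
python3 -m jog '[{"x":0,"y":0.3,"z":0.3,"ax":0,"ay":0,"az":0,"grip":50},{"x":0,"y":0.5,"z":0.5,"ax":0,"ay":0,"az":0,"grip":50},{"x":0,"y":0.5,"z":0.5,"ax":0,"ay":0,"az":0,"grip":50}]'
```

```text
clock: 23.8
eef_pos: [582.6, -10.2, 78.0]
tool_rot: [-2.324, 0.0, 2.075]
force: [-2.8, -0.9, 5.9]
width: 56.8
```

```bash
python3 -m jog '[{"x":0,"y":0,"z":0,"ax":0,"ay":0,"az":0,"grip":62},{"x":0,"y":0,"z":0,"ax":0,"ay":0,"az":0,"grip":68},{"x":0,"y":0,"z":0,"ax":0,"ay":0,"az":0,"grip":76},{"x":0,"y":0,"z":0,"ax":0,"ay":0,"az":0,"grip":76}]'
python3 - <<'E'
from plan import *
s=read_state();Rt,f=ori(YAW,np.radians(43),False)
print(s["force"],rel(stg(-15,0,82),Rt),rel(stg(-70,0,92),Rt))
crop(get_image("side"),"s23.png",205,105,305,205,6)
E
```

```text
clock: 24.2
eef_pos: [582.2, -10.3, 77.0]
tool_rot: [-2.322, -0.001, 2.074]
force: [0.5, 0.6, -0.5]
width: 75.9
[ 0.51519933  0.56341103 -0.48185005] (array([ -0.1, -14.1,   7.7]), array([ 0.   , -0.   ,  0.001])) (array([ -0. , -58.9,  41.1]), array([ 0.   , -0.   ,  0.001]))
```

View pics/s23.png

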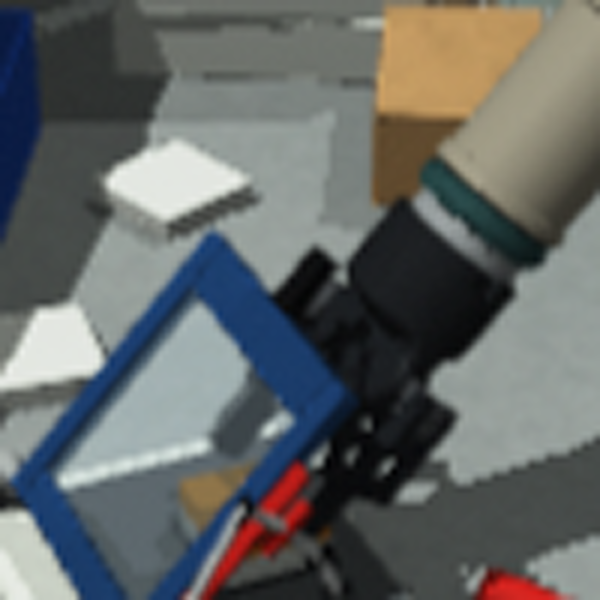

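```bash
python3 -m jog '[{"x":0,"y":-7,"z":4,"ax":0,"ay":0,"az":0,"grip":76},{"x":0,"y":-14,"z":8,"ax":0,"ay":0,"az":0,"grip":76},{"x":0,"y":-29,"z":19,"ax":0,"ay":0,"az":0,"grip":76},{"x":0,"y":-44,"z":30,"ax":0,"ay":0,"az":0,"grip":76},{"x":0,"y":-59,"z":41,"ax":0,"ay":0,"az":0,"grip":76}]'
python3 -m jog '[{"x":-30,"y":-16,"z":-10,"ax":0,"ay":0,"az":0,"grip":76},{"x":-60,"y":-32,"z":-20,"ax":0,"ay":0.05,"az":0.05,"grip":76},{"x":-100,"y":-50,"z":-25,"ax":0,"ay":0.15,"az":0.14,"grip":76},{"x":-140,"y":-70,"z":-10,"ax":0,"ay":0.25,"az":0.23,"grip":76},{"x":-140,"y":-70,"z":-10,"ax":0,"ay":0.25,"az":0.23,"grip":76}]'
python3 - <<'E'
from mk import *
for n,b,sc in (("top",(230,155,290,215),10),("side",(205,145,275,215),8)):
    g=get_image(n); im=cv2.resize(g["color"][b[1]:b[3],b[0]:b[2],::-1],None,fx=sc,fy=sc,interpolation=cv2.INTER_CUBIC).astype(float)
    im=np.clip((im-20)*1.6,0,255).astype(np.uint8)
    def pl(P,c):
        u=((proj(g,np.array(P))-[b[0],b[1]]+.5)*sc).astype(np.int32); cv2.polylines(im,[u],True,c,1,cv2.LINE_AA)
    sq=lambda h,z:[stg(-h,-h,z),stg(-h,h,z),stg(h,h,z),stg(h,-h,z)]
    pl(sq(30,73),(0,255,0)); pl(sq(30,59),(255,255,0))
    cv2.imwrite(f"pics/f_{n}.png",im)
cv2.imwrite("pics/full.png",np.hstack([get_image("side")["color"],])[:,:,::-1])
E
```

```text
clock: 24.75
eef_pos: [519.4, -44.8, 92.5]
tool_rot: [-2.321, -0.001, 2.074]
force: [-0.2, -0.2, 0.0]
width: 76.3
clock: 25.25
eef_pos: [551.7, -191.9, 151.1]
tool_rot: [-2.321, 0.001, 1.725]
force: [0.2, 0.9, -0.7]
width: 76.1
```

View pics/f_top.png

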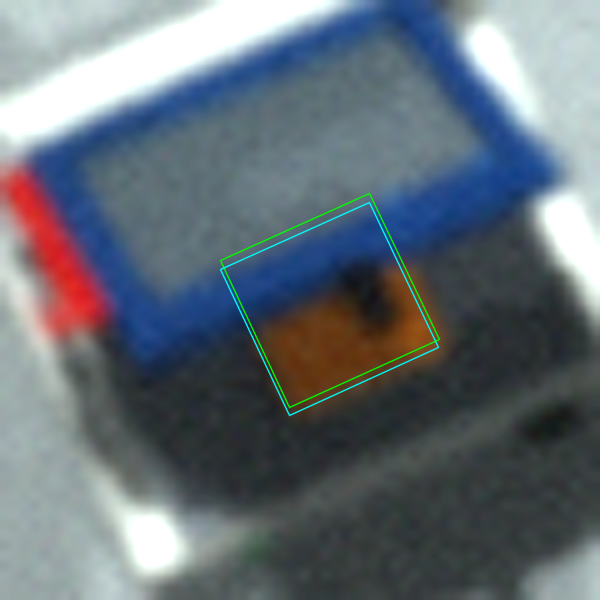

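View pics/f_side.png

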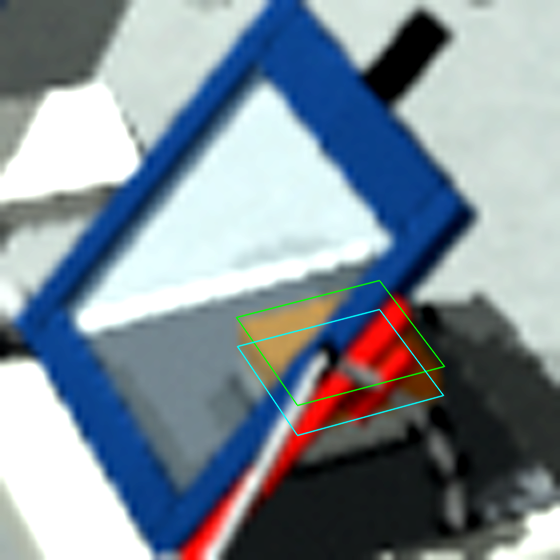

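View pics/full.png

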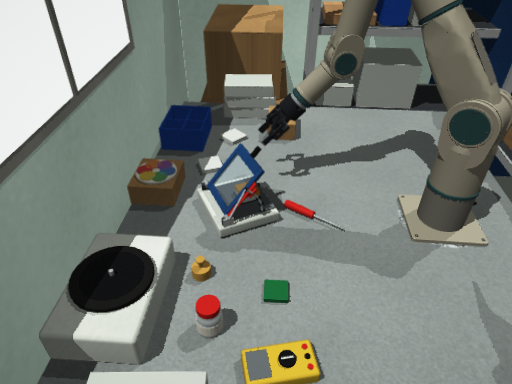

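Run:
```python
from cell import *
s=read_state(); print(s["clock"],s["force"].round(1)); print(finish_job())
```

```text
25.4 [ 1.1  0.1 -0.7]
the job is handed in; nothing more can be done
None
```

I raised the lid by its tab to about 0.80 rad (nearly 46°), level with the red mark, and let go. I then set the smallest white tile on the marked square and put the amber tile on top of it. The job was handed in at 25.4 s of the 72 s allowed. No verdict was reported.

- **Lid:** it still stood at that angle in the last pictures, after both placings.
- **Tiles:** they touched down at about 8 N (white) and 6 N (amber), well under the 40 N limit. In both camera views they match the expected stack to about 2 mm. The amber tile was held at nearly the same offset in the fingers as the white one, and I released both at the same spot to within 1 mm.
- **Rest of the scene:** the side view shows nothing else visibly moved, and the gripper stands clear of everything.

**Where the checks disagreed:** the two cameras differ by about 3–5 mm on the stage position. I used their average, so the white tile's centring is good to an estimated 3 mm, against the 8 mm allowed. The lid also hid part of the stack in both views, so I never saw all the tile edges directly.

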